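# Refit the retaining ring on the form-turning spindle

### The job

With the red-handled ring pliers, spread the orange retaining ring just enough to pass the steel spindle, slide it down over the spindle's end, press the sprung brass washer gently down to its stop and let the ring close into the spindle's groove so that it keeps the washer pressed down. Handle the ring only with the pliers, do not overstretch it or force it down, then hang the pliers back upright in their wooden holder and leave everything else on the bench undisturbed.

Things in the scene. Friction and masses are not known exactly. Their poses are not given: they have to be found in the camera images.
- pliers_grip (a point): Ring pliers, upright, tips down, in their holder: the point half-way between the two red handles where to grip them. z up, y from handle to handle (squeeze along it), x across. Handles: flat bars 18 mm wide (x), 8 mm thick, from 33 mm below to 27 mm above this point, 60 mm over their outsides here at rest (63 mm at the top ends). Pivot 71 mm below. Mass 0.2 kg.
- pliers: The pliers; origin on the underside of a crossbar, 75 mm under pliers_grip, same axes. The crossbar (96 mm along y, 14 mm along x, 6 mm high) is part of the -y lever at the pivot and rests across the holder's rim.
- pliers_jaw (a joint): Squeeze of the pliers: angle between the levers (rad), 0 at rest (tips together), 0.34 at the stop. Squeezing spreads the tips, each 1.27 times as far as its handle moves. A return spring needs 12 N at the handles to begin, 16 N at the stop; squeezed 2 to 3 mm (about 0.035) they are held firmly for carrying.
- pliers_tips (a point): Half-way between the two tips, level with their shoulders: 161 mm below pliers_grip, same axes. Each tip is a round pin 5 mm in diameter with a ball end, at y = -20.5 or +20.5 mm at rest (22 mm with the jaw at 0.035), reaching 6.5 mm below a flat round shoulder (13 mm diameter), which presses down on the ring.
- holder_mouth (a point): Centre of the mouth of the pliers' wooden holder, at its rim, 105 mm above the bench; z up, axes along its sides. Pocket 70 mm (y) by 34 mm (x), 97 mm deep. The crossbar rests on the rim of the two end walls (at y = +-41 mm, 12 mm thick), with pliers_grip 75 mm above this point. Foot 70 mm (x) by 110 mm (y).
- clip_hinge (a point): Orange retaining ring: a flat C 3 mm thick of two stiff halves on a sprung hinge. This point is the hinge, in the middle of the C's back, half-way through the thickness; the back's inner face is 2 mm ahead of it. It starts flat on a blue post 44 mm high (33 mm diameter, 90 mm wooden foot), loosely round an 8 mm stub that stands 7 mm above the ring's top.
- clip: The ring's right half, with the left half on its hinge; origin at the closed ring's centre (15 mm ahead of the hinge), on its underside; x towards the opening, z up. Closed: inside radius 13 mm, outside 17 mm. Mass 28 g.
- clip_ear_r (a point): Centre of the window in the ring's right ear (-y side), half-way through the thickness. Each ear has a window for a plier tip, 17 mm long from back to opening and 10 mm wide. Closed, the window centres are 44 mm apart, their midpoint 20.5 mm ahead of the hinge. Put the tips about 4.5 mm ahead of the centres: on the spindle, the closing ring travels 9 mm forward past the tips.
- clip_ear_l (a point): Centre of the window in the ring's left ear (+y side), like the right one; it turns with the left half. The tips press outward on the windows' outer edges, and friction then holds the ring on the tips.
- clip_gap (a joint): Spread of the ring: angle between its halves (rad), 0 closed. From 0.42 it passes the spindle, 0.50 to 0.56 is comfortable, beyond 0.75 it is overstretched. 2 N at each tip to begin, 6 N at 0.5. To pass, the hinge must be 17 to 18 mm from the spindle's axis, with the axis on the line from the hinge midway between the ears. In the groove it reads under 0.1.
- spindle_axis (a point): On the vertical axis of the oiled steel spindle, nominally at the groove's lower edge, 65 mm above the bench. From there up: groove 6 mm high (26 mm diameter), land 5 mm (30 mm diameter), cone 7 mm narrowing to 19 mm. The spindle really stands up to 3 mm higher or lower (end play that this point does not show): feel for the depth.
- spindle: The fixed spindle unit with its washer; origin on the bench under the axis, z up. A pulley of 100 mm diameter, top 41 mm above the bench, on a grey base 150 mm square, 30 mm high, with a small black plug on its +x side.
- washer (a joint): How far the sprung, oiled brass washer (35 mm diameter, round the spindle, hiding the groove) is pressed down (m): 0 up, 0.007 at its hard stop, where a ring lying on it is level with the groove. It starts 8.5 mm above the groove's lower edge and pushes back with 3 N at first, 6.5 N at the stop. With the ring in the groove it stays 5 to 6 mm down.
- foam_big: Bystander: large yellowish moulded foam form, origin under its thick end.
- foam_small: Bystander: small white moulded foam form, origin under its thick end.
- paint_tin: Bystander: paint tin, 80 mm diameter, 90 mm high, origin under its centre.
- jar: Bystander: jar, 64 mm diameter, 85 mm high, origin under its centre.
- brush: Bystander: brush lying on the bench.
- screwdriver: Bystander: screwdriver lying on the bench.
- spare_washer: Bystander: loose brass washer, 40 mm diameter, 6 mm high.
- sanding_block: Bystander: cork sanding block 80 x 50 x 30 mm.
Not all that is in view belongs to the job. What is meant by the pliers is not turquoise, and is the smaller of those in its own colour. What is shaped like the spindle but pink is not meant.

How it is judged:
By the outcome, as a careful person would: the job done as asked, in the order asked, and still so for the second after the job is handed in, with the robot touching nothing.
It also fails if it takes over 72 s, if anything falls off the work surface, if the arm or the gripper's body presses on something with over 40 N, if the wrist force passes 120 N, or if a joint passes its speed limit or range.

### The arm

A 6-joint arm with a two-finger parallel gripper is mounted at the origin on the work surface. World frame = base frame: x ahead of the robot, y to its left, z up, the work surface at z = 0. Lengths are in m, angles in rad, forces in N, time in s.
With the tool pointing down it reaches from about 0.425 to 0.95 m from the base axis. Payload 3.5 kg.
Tool frame: the origin (TCP) lies midway between the tips of the shut fingers; the grasp point (between the pads) lies 19 mm behind it; z points along the fingers, y is the line along which they close (so a half turn about z gives the same grasp; the last joint's range is limited). The gripper opens to 85 mm and grips with 20 to 120 N. Pads are 22 mm wide; open, the fingers measure 114 mm over their backs; the gripper's body (76 mm by 85 mm) begins 54 mm behind the grasp point. The pads swing forward as they close: fully open they stand 13 mm farther back than shut.
Start: joints at [1.034, 0.286, 1.577, -0, 1.279, -0.15], TCP at [0.255, 0.625, 0.231] pointing down, gripper open.
Joint ranges: [-2.77, 2.77], [-0.9, 2.22], [0.21, 2.48], [-1.53, 4.67], [0.24, 2.81], [-2.84, 2.84]. Speed limits (rad/s): [2.79, 2.79, 3.14, 3.14, 3.14, 3.14].

### API

Orientations are given as a unit quaternion [x, y, z, w].
In Python, from plant import ctrl, cams, order gives the robot as it stands.
- The arm moves only by the tool move_arm, never from a script. Its argument "plan" is one flat list of numbers, 7 for each row, row after row: the shift along the world's x, y, z in mm, then the turn, a rotation vector about the world's x, y, z in degrees, then the finger opening in mm, from 0 to 85.4. A call has 1 to 12 rows; each row shifts and turns the commanded pose from where the row before left it; what a row does not reach is not made up. A row lasts 1/10 s, in which the tool goes at most 50 mm and 8.59 degrees, less where a joint would pass 70% of its speed; a pose out of reach is approached as far as the arm can. A call is refused whole if a number of a shift passes 50 or a number of a turn 8.59, either way. A call with a gripper value outside its range is refused whole. The fingers move at their own pace and stop on an object; "newtons" is the grip in N (left out, the last holds). Time passes only in rows, so rows that do not move let the fingers close. It gives the time, the measured TCP pose, the force, the opening and the grip force at its end, in the units of the state.
- ctrl.get_state(): the state, without advancing time (a new reading comes with each control period).
- cams.read_camera(name): name is "scene" or "top" or "wrist"; returns a dict with "color" (400x640x3 uint8, red, green, blue), "fov_y" (degrees; the focal length in pixels is half the picture's height over the tangent of half this angle, whatever the lens; pixels are square), "cx", "cy" (the principal point, pixels), "origin" and "orientation" of the camera in the world; the wrist camera has in their place "T_tool_cam" (4x4, takes a point from camera to tool coordinates, whose origin is the TCP and whose axes are the flange's). Camera axes: x right, y up, looking along -z (the intrinsics and any distortion apply to the point x, -y, -z); pixel columns grow to the right and rows downward; lengths in m; the calibration is good to about 2 mm. A picture is of the moment at which its call begins: read the wrist's pose just before it. There is no depth.
- order.sign_off(): hands the job in; it is judged then, once.
The state is a dict: "time": time; "qpos": joint angles; "dq": joint speeds; "joint_efforts": joint torques, N m; "eef_pos": TCP position; "tcp_rot": TCP orientation; "contact_force": force on the tool from outside, world axes, zero at the start; "wrist_torque": the same for the moment, N m; "opening": opening from 0.0 (shut) to 1.0 (fully open); "finger_force": force on a finger pad.
Only numpy, scipy, OpenCV 4.12 (cv2) and the standard library are available. Lean on these libraries where they do the work, as an engineer would, in place of code of your own. Each camera call takes 0.05 s, during which the arm holds its last target. There are 200 camera calls.

## Working session

There is one attempt and no reset: what is moved stays moved. The work goes in short steps, Python scripts to look and compute and a tool call to move; the robot and the scene stay as the last step left them, time stands still between calls to the robot, and variables do not carry over. Pictures are saved under pics/ and viewed, at most 10 in all, crops included, and the job is handed in when it is done.

Besides the shell and the picture viewer there is one more tool, called after "Request:" as name(argument=value, ...) on one line, values as JSON. move_arm: Moves the arm, as the interface text tells. Its arguments: {"type":"object","properties":{"plan":{"type":"array","items":{"type":"number"}},"newtons":{"type":"number"}},"required":["plan"]}

```bash
ls; mkdir -p pics; cat > h.py <<'E'
import numpy as np, cv2
from scipy.spatial.transform import Rotation as R
from plant import ctrl, cams, order
def look(name):
    s=ctrl.get_state(); c=cams.read_camera(name)
    if name=="wrist":
        T=np.eye(4); T[:3,:3]=R.from_quat(s["tcp_rot"]).as_matrix(); T[:3,3]=s["eef_pos"]
        T=T@np.array(c["T_tool_cam"]); c["o"]=T[:3,3]; c["R"]=T[:3,:3]
    else:
        c["o"]=np.array(c["origin"]); q=np.array(c["orientation"]); c["R"]=R.from_quat(q).as_matrix() if q.size==4 else q
    c["f"]=200/np.tan(np.radians(c["fov_y"])/2)
    return c
def ray(c,u,v):
    d=np.array([(u-c["cx"])/c["f"],-(v-c["cy"])/c["f"],-1.]); return c["o"],c["R"]@d
def onz(c,u,v,z):
    o,d=ray(c,u,v); return o+d*(z-o[2])/d[2]
def tri(c1,p1,c2,p2):
    o1,d1=ray(c1,*p1);o2,d2=ray(c2,*p2)
    t=np.linalg.lstsq(np.c_[d1,-d2],o2-o1,rcond=None)[0]
    a,b=o1+t[0]*d1,o2+t[1]*d2
    return (a+b)/2,np.linalg.norm(a-b)
def proj(c,p):
    q=c["R"].T@(np.array(p)-c["o"]); return c["cx"]+c["f"]*q[0]/-q[2], c["cy"]+c["f"]*q[1]/q[2]
def save(img,n): cv2.imwrite("pics/"+n,cv2.cvtColor(img,cv2.COLOR_RGB2BGR))
E
python3 - <<'E'
from h import *
import pickle
cs={n:look(n) for n in("scene","top","wrist")}
pickle.dump(cs,open("c0.pkl","wb"))
for n,c in cs.items(): print(n,{k:np.round(v,3).tolist() if not isinstance(v,str) else v for k,v in c.items() if k!="color"})
save(cs["scene"]["color"],"s0.png"); save(cs["top"]["color"],"t0.png"); print(ctrl.get_state())
E
```

```text
pics
scene {'fov_y': 56.529, 'cx': 316.063, 'cy': 200.118, 'origin': [1.18, 0.071, 0.934], 'orientation': [0.228, 0.256, 0.689, 0.639], 'o': [1.18, 0.071, 0.934], 'R': [[-0.079, -0.764, 0.641], [0.997, -0.052, 0.062], [-0.014, 0.644, 0.765]], 'f': 371.989}
top {'fov_y': 46.688, 'cx': 315.637, 'cy': 199.538, 'origin': [0.417, 0.025, 1.416], 'orientation': [-0.024, 0.022, 0.715, -0.699], 'o': [0.417, 0.025, 1.416], 'R': [[-0.023, 0.998, -0.065], [-1.0, -0.023, -0.003], [-0.005, 0.065, 0.998]], 'f': 463.417}
wrist {'fov_y': 62.942, 'cx': 317.624, 'cy': 202.603, 'T_tool_cam': [[-0.0, 0.952, 0.308, 0.079], [1.0, 0.0, -0.001, 0.001], [-0.001, 0.308, -0.952, -0.142], [0.0, 0.0, 0.0, 1.0]], 'o': [0.182, 0.656, 0.372], 'R': [[0.377, -0.881, -0.284], [0.926, 0.359, 0.117], [-0.001, -0.307, 0.952]], 'f': 326.739}
{'time': 0.15, 'qpos': array([ 1.03405193e+00,  2.87023009e-01,  1.57785822e+00,  4.06582027e-05,
        1.27860064e+00, -1.49997820e-01]), 'dq': array([ 6.16570281e-04, -2.38735438e-03, -3.85005980e-03,  5.66985959e-05,
       -6.49666182e-04,  1.20711921e-03]), 'joint_efforts': array([ 9.98139731e-04, -4.06604505e+01, -2.93140304e+01, -1.26543164e-04,
        3.98661869e-03,  2.34896066e-05]), 'eef_pos': array([0.25428942, 0.62471126, 0.23021489]), 'tcp_rot': array([ 1.92176076e-01,  9.81360007e-01, -8.82910905e-04, -3.36339383e-04]), 'contact_force': array([-0.16675717,  0.40809763,  0.01141577]), 'wrist_torque': array([-0.01227332, -0.03957278, -0.04028897]), 'finger_force': 0.0, 'opening': 1.000510660040157}
```

View pics/s0.png

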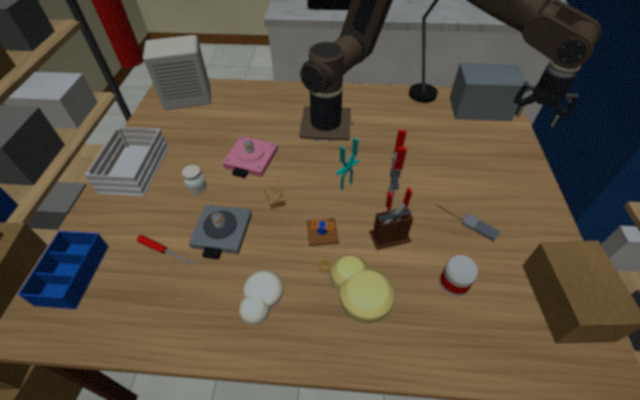

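View pics/t0.png

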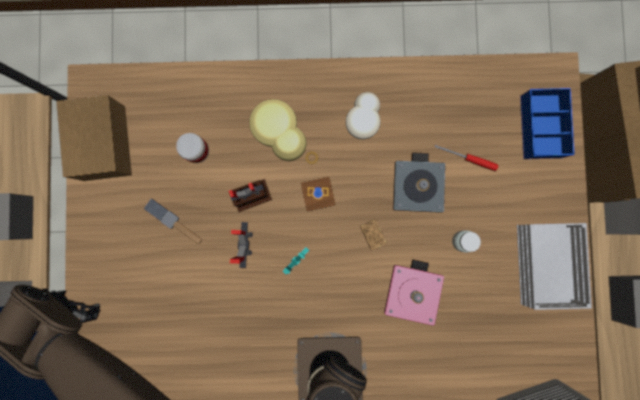

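The scene view shows the red pliers in the dark wooden holder (390,225), the ring on its blue post (322,230) and the grey spindle unit (220,225). In the top view they are at (250,195), (318,193) and (422,185). A larger red pair stands at (242,246).

```bash
python3 - <<'E'
from h import *
import pickle
cs=pickle.load(open("c0.pkl","rb"))
s,t=cs["scene"],cs["top"]
for n,(u,v),z in [("holder",(250,195),.105),("ring",(318,193),.045),("spindle",(423,185),.08),("bigpl",(242,246),.1)]:
    p=onz(t,u,v,z); print(n,p.round(3),np.hypot(p[0],p[1]).round(3))
for n,c in cs.items():
    hsv=cv2.cvtColor(c["color"],cv2.COLOR_RGB2HSV)
    m=(((hsv[...,0]<6)|(hsv[...,0]>174))&(hsv[...,1]>150)&(hsv[...,2]>90)).astype(np.uint8)
    k,l,st,ce=cv2.connectedComponentsWithStats(m)
    print(n,[(ce[i].round(1).tolist(),st[i].tolist()) for i in range(1,k) if st[i,4]>15])
crop=cv2.resize(np.hstack([t["color"][160:280,215:345]]),None,fx=4,fy=4,interpolation=cv2.INTER_CUBIC)
save(crop,"t1.png")
E
```

```text
holder [0.52  0.215 0.105] 0.563
ring [0.526 0.022 0.045] 0.527
spindle [ 0.54  -0.282  0.08 ] 0.609
bigpl [0.376 0.24  0.1  ] 0.447
scene [([401.4, 131.8], [398, 130, 8, 5, 29]), ([400.7, 147.7], [396, 144, 11, 8, 51]), ([389.6, 194.3], [388, 192, 4, 6, 20]), ([150.6, 243.4], [137, 236, 29, 17, 195])]
top [([481.8, 162.0], [466, 154, 32, 17, 233]), ([250.8, 186.0], [248, 183, 6, 7, 29]), ([231.3, 193.0], [229, 190, 6, 7, 30]), ([236.1, 231.7], [231, 230, 11, 5, 43]), ([234.6, 260.4], [230, 258, 10, 6, 51])]
wrist []
```

View pics/t1.png

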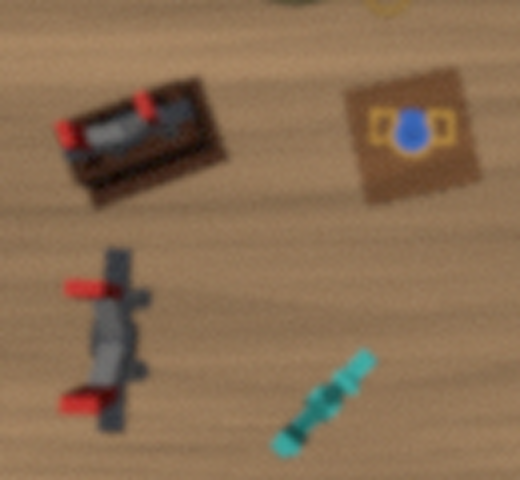

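The crop shows the small pliers' handle tops at about (64,135) and (145,105). The ring's ears are at (383,127) and (440,127), with its back showing at (412,150), so it opens towards the top of the image, +x. I'll triangulate the handles and then move.

```bash
python3 - <<'E'
from h import *
import pickle
cs=pickle.load(open("c0.pkl","rb"))
s,t=cs["scene"],cs["top"]
a=onz(t,250.8,186,.207);b=onz(t,231.3,193,.207); print(a,b,(a+b)/2,np.linalg.norm(a-b),np.degrees(np.arctan2(*(b-a)[[1,0]])))
for z in (.207,.19): print(proj(s,[a[0],a[1],z]),proj(s,[b[0],b[1],z]))
for pt in [(236.1,231.7),(234.6,260.4)]:
  for ps in [(401.4,131.8),(400.7,147.7)]: print("big",tri(t,pt,s,ps))
# ears yellow
hsv=cv2.cvtColor(t["color"],cv2.COLOR_RGB2HSV)[183:205,303:335]
for r in hsv[:, :,0:2]: pass
m=((hsv[...,0]>14)&(hsv[...,0]<28)&(hsv[...,1]>150)); ys,xs=np.nonzero(m); print(list(zip(xs+303,ys+183)))
E
```

```text
[0.53578524 0.19786605 0.207     ] [0.51855693 0.24922489 0.207     ] [0.52717109 0.22354547 0.207     ] 0.054171444490205535 108.54401462914664
(np.float64(388.8057120426999), np.float64(193.36182958006466)) (np.float64(408.3888390333394), np.float64(189.38504437641538))
(np.float64(387.9258970355184), np.float64(197.6295058466113)) (np.float64(407.2566853797059), np.float64(193.67121400788102))
big (array([0.41719849, 0.22005936, 0.31325677]), np.float64(0.001918448170894084))
big (array([0.41711768, 0.228172  , 0.25945714]), np.float64(0.0007772889353776221))
big (array([0.34591148, 0.23446194, 0.25530325]), np.float64(0.0011860151742345987))
big (array([0.34202388, 0.24414029, 0.19312138]), np.float64(0.00181423066775253))
[(np.int64(309), np.int64(186)), (np.int64(310), np.int64(186)), (np.int64(312), np.int64(186)), (np.int64(323), np.int64(186)), (np.int64(324), np.int64(186)), (np.int64(308), np.int64(187)), (np.int64(309), np.int64(187)), (np.int64(310), np.int64(187)), (np.int64(311), np.int64(187)), (np.int64(312), np.int64(187)), (np.int64(323), np.int64(187)), (np.int64(
[... 1913 characters left out ...]
.int64(326), np.int64(194)), (np.int64(327), np.int64(194)), (np.int64(328), np.int64(194)), (np.int64(329), np.int64(194)), (np.int64(307), np.int64(195)), (np.int64(308), np.int64(195)), (np.int64(309), np.int64(195)), (np.int64(310), np.int64(195)), (np.int64(311), np.int64(195)), (np.int64(324), np.int64(195)), (np.int64(325), np.int64(195)), (np.int64(326), np.int64(195)), (np.int64(327), np.int64(195)), (np.int64(328), np.int64(195)), (np.int64(309), np.int64(196)), (np.int64(310), np.int64(196)), (np.int64(311), np.int64(196)), (np.int64(324), np.int64(196)), (np.int64(325), np.int64(196)), (np.int64(326), np.int64(196)), (np.int64(327), np.int64(196)), (np.int64(328), np.int64(196))]
```

Request:
move_arm(plan=[0,0,40,0,0,0,85,20,-30,40,0,0,7,85,25,-40,20,0,0,7,85,25,-40,10,0,0,7,85,25,-40,0,0,0,7,85,25,-40,0,0,0,7,85,25,-40,0,0,0,7,85,25,-40,0,0,0,0,85,25,-40,0,0,0,0,85,25,-40,0,0,0,0,85,25,-40,0,0,0,0,85,20,-20,0,0,0,0,85])

```text
time: 1.35
eef_pos: [0.5185, 0.2152, 0.3377]
tcp_rot: [-0.171, 0.985, -0.0, -0.0]
contact_force: [-0.3, -0.4, 0.2]
opening: 0.992
finger_force: 0.0
```

```bash
python3 - <<'E'
from h import *
import pickle
c=look("wrist"); pickle.dump(c,open("c1.pkl","wb")); save(c["color"],"w1.png")
print(ctrl.get_state()["qpos"].round(3))
hsv=cv2.cvtColor(c["color"],cv2.COLOR_RGB2HSV)
m=(((hsv[...,0]<6)|(hsv[...,0]>174))&(hsv[...,1]>150)&(hsv[...,2]>90)).astype(np.uint8)
k,l,st,ce=cv2.connectedComponentsWithStats(m)
print([(ce[i].round(1).tolist(),st[i].tolist()) for i in range(1,k) if st[i,4]>40])
E
```

```text
[ 0.21  -0.025  1.729 -0.003  1.437 -1.702]
[([394.2, 79.1], [374, 64, 42, 31, 697]), ([294.5, 205.3], [290, 196, 10, 20, 194]), ([356.2, 205.3], [352, 196, 10, 20, 187])]
```

View pics/w1.png

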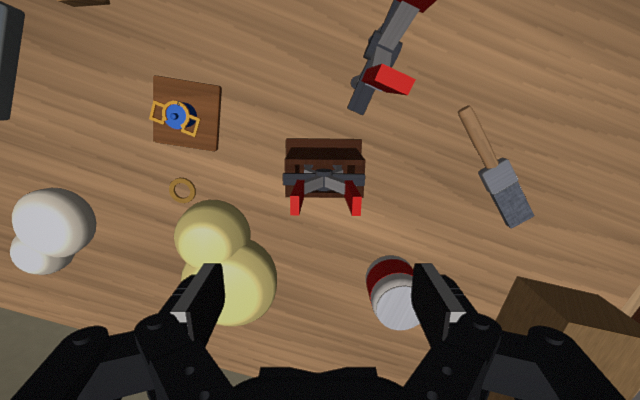

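The wrist view shows the handle tops at (294,205) and (356,205), the crossbar at row 182, and the ring at (177,116) with its opening at upper-left/below. The tall big pliers stand close on the camera side, so I'll use the half-turned grasp.

```bash
python3 - <<'E'
from h import *
import pickle
c=pickle.load(open("c1.pkl","rb"))
a=onz(c,294.5,205.3,.207);b=onz(c,356.2,205.3,.207); print(a,b,(a+b)/2,np.linalg.norm(a-b),np.degrees(np.arctan2(*(b-a)[[1,0]])))
print(tri(c,(294.5,205.3),pickle.load(open("c0.pkl","rb"))["top"],(250.8,186)))
print(tri(c,(356.2,205.3),pickle.load(open("c0.pkl","rb"))["top"],(231.3,193)))
E
```

```text
[0.53716501 0.20122921 0.207     ] [0.51888814 0.25234063 0.207     ] [0.52802657 0.22678492 0.207     ] 0.05428094678043688 109.6764785689388
(array([0.53655493, 0.19961197, 0.20646854]), np.float64(0.0035835595312502435))
(array([0.517852  , 0.24978633, 0.21178308]), np.float64(0.0029234140263702216))
```

Request:
move_arm(plan=[0,0,0,0,0,-8.5,85,0,0,0,0,0,-8.5,85,0,0,0,0,0,-8.5,85,0,0,0,0,0,-8.5,85,0,0,0,0,0,-8.5,85,0,0,0,0,0,-8.5,85,0,0,0,0,0,-8.5,85,0,0,0,0,0,-8.5,85,0,0,0,0,0,-8.5,85,0,0,0,0,0,-8.5,85,0,0,0,0,0,-8.5,85,0,0,0,0,0,-8.5,85])

```text
time: 2.6
eef_pos: [0.5172, 0.2185, 0.3375]
tcp_rot: [0.659, 0.752, -0.0, -0.0]
contact_force: [-0.1, -0.4, 0.5]
opening: 0.995
finger_force: 0.0
```

Request:
move_arm(plan=[0,0,0,0,0,-8.5,85,0,0,0,0,0,-8.5,85,0,0,0,0,0,-8.5,85,0,0,0,0,0,-8.5,85,0,0,0,0,0,-8.5,85,0,0,0,0,0,-8.5,85,0,0,0,0,0,-8.5,85,0,0,0,0,0,-8.5,85,0,0,0,0,0,-8.5,85,0,0,0,0,0,-1.5,85,0,0,0,0,0,0,85])

```text
time: 3.7
eef_pos: [0.5173, 0.2184, 0.3377]
tcp_rot: [0.985, 0.173, -0.0, -0.0]
contact_force: [0.5, -0.8, -0.6]
opening: 0.996
finger_force: 0.0
```

```bash
python3 - <<'E'
from h import *
import pickle
c=look("wrist"); pickle.dump(c,open("c2.pkl","wb")); save(c["color"],"w2.png")
s=ctrl.get_state();print(s["qpos"].round(3), R.from_quat(s["tcp_rot"]).as_matrix()[:,1])
hsv=cv2.cvtColor(c["color"],cv2.COLOR_RGB2HSV)
m=(((hsv[...,0]<6)|(hsv[...,0]>174))&(hsv[...,1]>150)&(hsv[...,2]>90)).astype(np.uint8)
k,l,st,ce=cv2.connectedComponentsWithStats(m)
P=[]
for i in range(1,k):
    if st[i,4]>40: print(ce[i].round(1),st[i].tolist(),onz(c,*ce[i],.207).round(4))
E
```

```text
[ 0.219 -0.028  1.731  0.     1.439  1.441] [ 3.41811169e-01 -9.39768652e-01 -6.83010149e-05]
[282.2 176.8] [277, 167, 11, 21, 216] [0.5206 0.2529 0.207 ]
[345.7 177.8] [341, 168, 11, 21, 215] [0.5384 0.2015 0.207 ]
[259.7 316.3] [244, 306, 33, 21, 375] [0.3787 0.23   0.207 ]
[233.2 380.3] [225, 375, 18, 12, 99] [0.2918 0.233  0.207 ]
```

View pics/w2.png

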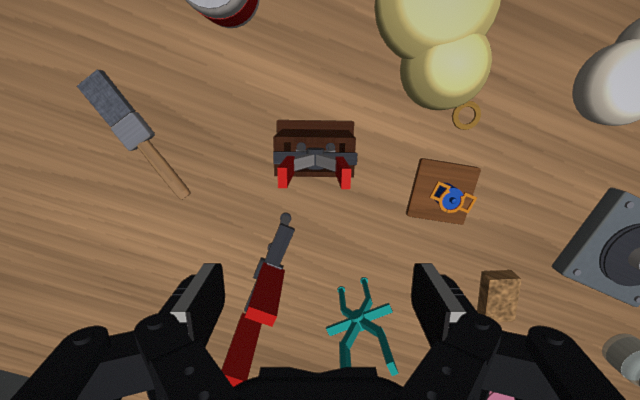

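The new view shows the handle tops at (282,177) and (346,178), which agrees with the earlier view: the grip is at about (0.5287, 0.2268) with heading 109.3°. The ring's opening faces the upper-left there. I'll approach in stages.

Request:
move_arm(plan=[6,4,-20,0,0,-0.6,85.4,5.4,4.4,-30,0,0,0,85.4,0,0,-30,0,0,0,85.4,0,0,-25,0,0,0,85.4,0,0,-10,0,0,0,85.4,0,0,0,0,0,0,85.4], newtons=20)

```text
time: 4.35
eef_pos: [0.528, 0.2264, 0.2212]
tcp_rot: [0.986, 0.168, -0.002, 0.0]
contact_force: [-0.3, -0.1, -0.0]
opening: 1.002
finger_force: 0.0
```

Request:
move_arm(plan=[0.7,0.4,-30,0,0,0,85.4,0,0,-25,0,0,0,85.4,0,0,-9,0,0,0,85.4,0,0,0,0,0,0,85.4])

```text
time: 4.75
eef_pos: [0.5295, 0.227, 0.1589]
tcp_rot: [0.986, 0.167, -0.0, 0.0]
contact_force: [0.1, 0.3, 0.2]
opening: 0.998
finger_force: 0.0
```

Request:
move_arm(plan=[0,0,0,0,0,0,70,0,0,0,0,0,0,66,0,0,0,0,0,0,63,0,0,0,0,0,0,61,0,0,0,0,0,0,60,0,0,0,0,0,0,59,0,0,0,0,0,0,58,0,0,0,0,0,0,57.5,0,0,0,0,0,0,57.5], newtons=40)

```text
time: 5.65
eef_pos: [0.5323, 0.2267, 0.1631]
tcp_rot: [0.986, 0.167, 0.003, 0.001]
contact_force: [0.2, -4.3, 9.3]
opening: 0.681
finger_force: 14.1
```

Request:
move_arm(plan=[0,0,0,0,0,0,57,0,0,0,0,0,0,57,0,0,5,0,0,0,57,0,0,10,0,0,0,57,0,0,10,0,0,0,57,0,0,0,0,0,0,57,0,0,0,0,0,0,57])

```text
time: 6.35
eef_pos: [0.5296, 0.2272, 0.184]
tcp_rot: [0.986, 0.167, 0.0, -0.0]
contact_force: [0.3, -0.2, -2.3]
opening: 0.664
finger_force: 9.6
```

```bash
python3 - <<'E'
from h import *
import pickle
c=look("wrist"); pickle.dump(c,open("c3.pkl","wb")); s=ctrl.get_state(); print(s["contact_force"].round(1),s["wrist_torque"].round(2),s["opening"]*85.4,s["eef_pos"].round(4),s["finger_force"])
save(c["color"],"w3.png")
E
```

```text
[-0.6  0.6 -2.2] [ 0.04 -0.03  0.  ] 57.11138632534248 [0.5293 0.2271 0.1836] 9.59476813673973
```

View pics/w3.png

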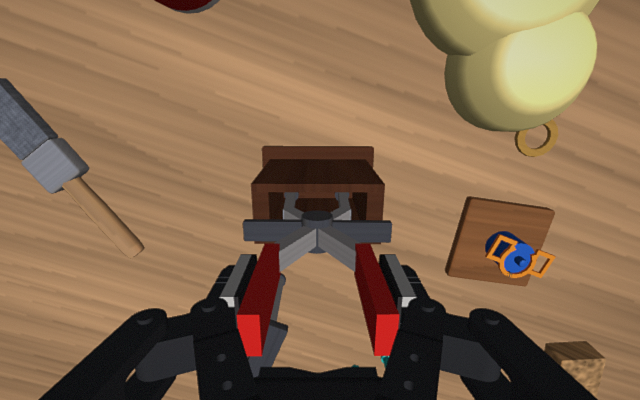

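The pliers hang upright in the fingers at a 57 mm opening. The ring is at (520,257) with two ear windows visible. I'll measure those windows as holes in the orange mask across the three wrist views while lifting clear.

```bash
cat > ring.py <<'E'
from h import *
def holes(c,z=.0455,amin=8,roi=None):
    h=cv2.cvtColor(c["color"],cv2.COLOR_RGB2HSV)
    m=((h[...,0]>10)&(h[...,0]<26)&(h[...,1]>185)&(h[...,2]>130)).astype(np.uint8)*255
    m=cv2.resize(m,None,fx=4,fy=4,interpolation=cv2.INTER_LINEAR); m=((m>110)*255).astype(np.uint8)
    cn,hi=cv2.findContours(m,cv2.RETR_CCOMP,cv2.CHAIN_APPROX_NONE)
    out=[]
    for k,(q,hh) in enumerate(zip(cn,hi[0])):
        a=cv2.contourArea(q)/16
        if hh[3]>=0 and a>amin:
            M=cv2.moments(q); u,v=(M["m10"]/M["m00"]+.5)/4-.5,(M["m01"]/M["m00"]+.5)/4-.5
            out.append((round(u,1),round(v,1),round(a),onz(c,u,v,z).round(4)))
    return out,m
if __name__=="__main__":
    import pickle
    for n in("c1","c2","c3"):
        c=pickle.load(open(n+".pkl","rb")); print(n); [print(o) for o in holes(c)[0]]
    c=pickle.load(open("c0.pkl","rb"))["top"];print("top"); [print(o) for o in holes(c)[0]]
E
python3 ring.py
```

```text
c1
c2
(466.9, 202.2, 90, array([0.5318, 0.0032, 0.0455]))
(439.5, 190.9, 98, array([0.5336, 0.0465, 0.0455]))
c3
(540.2, 263.4, 180, array([0.5317, 0.0029, 0.0455]))
(501.3, 248.3, 186, array([0.5335, 0.0459, 0.0455]))
topTraceback (most recent call last):
  File "ring.py", line 18, in <module>
    c=pickle.load(open("c0.pkl","rb"))["top"];print("top"); [print(o) for o in holes(c)[0]]
                                                                               ~~~~~^^^
  File "ring.py", line 8, in holes
    for k,(q,hh) in enumerate(zip(cn,hi[0])):
                                     ~~^^^
TypeError: 'NoneType' object is not subscriptable
```

Request:
move_arm(plan=[0,0,20,0,0,0,57,0,0,25,0,0,0,57,0,0,25,0,0,0,57,0,0,20,0,0,0,57,0,0,10,0,0,0,57,0,0,0,0,0,0,57])

```text
time: 7.0
eef_pos: [0.5302, 0.2272, 0.2852]
tcp_rot: [0.986, 0.167, 0.001, -0.0]
contact_force: [-0.4, 0.4, -2.9]
opening: 0.678
finger_force: 9.6
```

Request:
move_arm(plan=[1,-20,0,0,0,-3.6,57,1.2,-40,0,0,0,-5,57,1.2,-40,0,0,0,-5,57,1.2,-40,0,0,0,-4,57,1.2,-30,-10,0,0,-4,57,1.1,-20,-20,0,0,0,57,0,-12.8,-20,0,0,0,57,0,0,-5,0,0,0,57,0,0,0,0,0,0,57,0,0,0,0,0,0,57])

```text
time: 8.0
eef_pos: [0.5367, 0.025, 0.2292]
tcp_rot: [1.0, -0.02, 0.0, -0.0]
contact_force: [0.0, 0.3, -2.0]
opening: 0.667
finger_force: 9.6
```

```bash
python3 - <<'E'
from h import *
from ring import holes
import pickle
c=look("wrist"); pickle.dump(c,open("c4.pkl","wb")); s=ctrl.get_state(); print(s["eef_pos"].round(4),R.from_quat(s["tcp_rot"]).as_matrix().round(4).tolist(),s["opening"]*85.4)
for o in holes(c)[0]: print(o)
save(cv2.resize(c["color"][150:400,160:480],None,fx=2.4,fy=2.4,interpolation=cv2.INTER_CUBIC),"w4.png")
E
```

```text
[0.5371 0.025  0.2299] [[0.9992, -0.0401, 0.0015], [-0.0401, -0.9992, 0.0001], [0.0015, -0.0001, -1.0]] 57.10282789881744
```

View pics/w4.png

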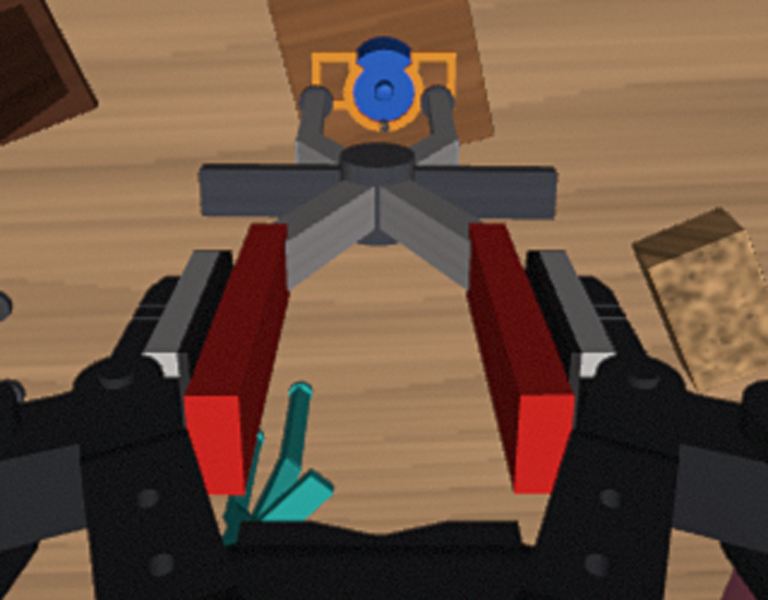

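The crop shows the ring with its opening upward in the image (+x), its hinge at (384,128), and the tip shoulders at (317,99) and (437,99), just short of the windows from this angle. I'll cast these to positions.

```bash
python3 - <<'E'
from h import *
import pickle
c=pickle.load(open("c4.pkl","rb"))
f=lambda u,v:(160+u/2.4,150+v/2.4)
for z in(.083,.088,.094):
    a=onz(c,*f(317,99),z);b=onz(c,*f(437,99),z);print(z,a.round(4),b.round(4),((a+b)/2).round(4),np.linalg.norm(a-b).round(4))
for n,p in dict(hinge=(384,128),wl=(334,78),wr=(435,78),wlo=(313,78),wro=(456,78),topl=(334,53),topr=(436,53)).items(): print(n,onz(c,*f(*p),.047).round(4))
# pliers pivot disc top 
print(onz(c,*f(377,158),.1599).round(4),onz(c,*f(377,200),.19).round(4))
# handle tops -> centre
for z in (.27,.275):
    print(z,onz(c,*f(215,444),z).round(4),onz(c,*f(544,444),z).round(4))
E
```

```text
0.083 [0.535  0.0498 0.083 ] [0.5332 0.004  0.083 ] [0.5341 0.0269 0.083 ] 0.0458
0.088 [0.5364 0.0494 0.088 ] [0.5346 0.0044 0.088 ] [0.5355 0.0269 0.088 ] 0.045
0.094 [0.5381 0.0488 0.094 ] [0.5363 0.0048 0.094 ] [0.5372 0.0268 0.094 ] 0.0441
hinge [0.5106 0.025  0.047 ]
wl [0.5339 0.0454 0.047 ]
wr [0.5321 0.0024 0.047 ]
wlo [0.5342 0.0543 0.047 ]
wro [ 0.5318 -0.0066  0.047 ]
topl [0.5447 0.0448 0.047 ]
topr [0.543  0.0018 0.047 ]
[0.5384 0.0266 0.1599] [0.5382 0.0265 0.19  ]
0.27 [0.5323 0.0518 0.27  ] [5.303e-01 5.000e-04 2.700e-01]
0.275 [0.5364 0.0504 0.275 ] [0.5345 0.0016 0.275 ]
```

Request:
move_arm(plan=[0.8,-2.5,-10,0,0,0,57,0,0,-10,0,0,0,57,0,0,-8,0,0,0,57,0,0,-4,0,0,0,57,0,0,-2,0,0,0,57,0,0,0,0,0,0,57])

```text
time: 8.65
eef_pos: [0.5372, 0.0218, 0.1945]
tcp_rot: [1.0, -0.021, -0.0, -0.0]
contact_force: [-0.7, 0.8, -1.9]
opening: 0.668
finger_force: 9.6
```

```bash
python3 - <<'E'
from h import *
import pickle
c=look("wrist"); pickle.dump(c,open("c5.pkl","wb")); s=ctrl.get_state(); print(s["eef_pos"].round(4),s["contact_force"].round(1))
print(proj(c,[.5373,.0240,.047]))
save(cv2.resize(c["color"][120:220,250:390],None,fx=5.5,fy=5.5,interpolation=cv2.INTER_CUBIC),"w5.png")
E
```

```text
[0.5375 0.0217 0.195 ] [-0.4 -0.  -1.4]
(np.float64(316.6720159210454), np.float64(187.8451734685945))
```

View pics/w5.png

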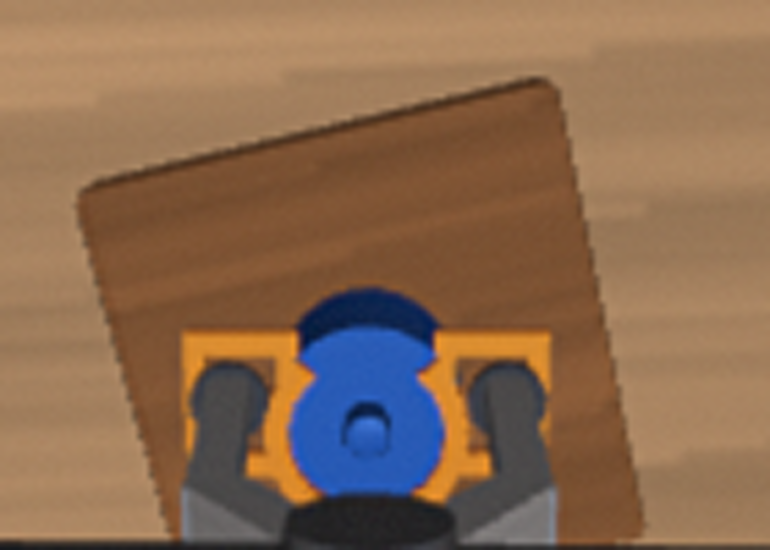

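The tips are in both windows, centred left to right (midline 368 against 367.5). They sit about 2.3 mm ahead of the window centres (row 391 against 404), so I'll shift +2.2 mm forward and feel downward for the shoulders.

Request:
move_arm(plan=[2.2,0,0,0,0,0,57,0,0,-1,0,0,0,57,0,0,-1,0,0,0,57,0,0,-0.5,0,0,0,57,0,0,0,0,0,0,57])

```text
time: 9.2
eef_pos: [0.5395, 0.0218, 0.1923]
tcp_rot: [1.0, -0.021, -0.0, -0.0]
contact_force: [-0.4, -0.0, -2.1]
opening: 0.667
finger_force: 9.6
```

Request:
move_arm(plan=[0,0,-0.7,0,0,0,57,0,0,-0.7,0,0,0,57,0,0,0,0,0,0,57])

```text
time: 9.5
eef_pos: [0.5395, 0.0217, 0.1909]
tcp_rot: [1.0, -0.021, -0.0, -0.0]
contact_force: [0.3, -0.6, -2.1]
opening: 0.667
finger_force: 9.6
```

Request:
move_arm(plan=[0,0,-0.7,0,0,0,57,0,0,-0.5,0,0,0,57,0,0,0,0,0,0,57])

```text
time: 9.8
eef_pos: [0.5397, 0.0217, 0.1901]
tcp_rot: [1.0, -0.021, 0.0, 0.0]
contact_force: [0.1, 0.4, -2.2]
opening: 0.665
finger_force: 9.6
```

Request:
move_arm(plan=[0,0,-0.7,0,0,0,57,0,0,-0.5,0,0,0,57,0,0,0,0,0,0,57])

```text
time: 10.1
eef_pos: [0.5403, 0.0217, 0.1899]
tcp_rot: [1.0, -0.021, 0.001, 0.0]
contact_force: [-0.7, -0.7, 3.1]
opening: 0.668
finger_force: 9.7
```

Request:
move_arm(plan=[0,0,-0.5,0,0,0,57,0,0,-0.5,0,0,0,57,0,0,0,0,0,0,57])

```text
time: 10.4
eef_pos: [0.5408, 0.0217, 0.1897]
tcp_rot: [1.0, -0.021, 0.002, 0.0]
contact_force: [-1.0, 1.0, 6.4]
opening: 0.67
finger_force: 9.7
```

Contact is felt at TCP z ≈ 0.190. I'll unload, then squeeze gradually, raising a little because the pads swing forward as they close.

Request:
move_arm(plan=[0,0,-0.2,0,0,0,57,0,0,2.2,0,0,0,56,0,0,0.2,0,0,0,55,0,0,0.2,0,0,0,54,0,0,0.2,0,0,0,53,0,0,0.2,0,0,0,52,0,0,0,0,0,0,52])

```text
time: 11.1
eef_pos: [0.5398, 0.022, 0.1909]
tcp_rot: [1.0, -0.021, 0.0, -0.0]
contact_force: [-0.1, 0.7, 5.8]
opening: 0.613
finger_force: 19.3
```

Request:
move_arm(plan=[0,0,1.5,0,0,0,52,0,0,0.4,0,0,0,51,0,0,0.3,0,0,0,50,0,0,0.3,0,0,0,49,0,0,0.2,0,0,0,48,0,0,0.2,0,0,0,47,0,0,0,0,0,0,47])

```text
time: 11.8
eef_pos: [0.5393, 0.0217, 0.1929]
tcp_rot: [1.0, -0.021, -0.0, 0.0]
contact_force: [-0.2, 0.1, -2.0]
opening: 0.552
finger_force: 24.1
```

```bash
python3 - <<'E'
from h import *
from ring import holes
import pickle
c=look("wrist"); pickle.dump(c,open("c6.pkl","wb")); s=ctrl.get_state(); print(s["eef_pos"].round(4),s["contact_force"].round(1),s["opening"]*85.4)
for z in(.05,): print(holes(c,z)[0])
save(cv2.resize(c["color"][120:220,250:390],None,fx=5.5,fy=5.5,interpolation=cv2.INTER_CUBIC),"w6.png")
E
```

```text
[0.5393 0.0217 0.193 ] [ 0.3  0.5 -3.3] 47.53553806372555
[]
```

View pics/w6.png

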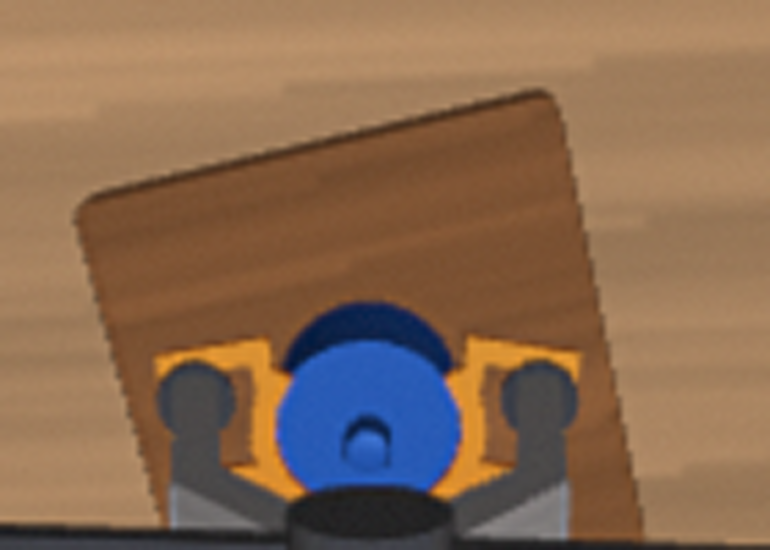

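The ring is spreading: the ear front edges now slope (157,355)-(268,338) on the left and (468,338)-(582,352) on the right, about 0.3 rad in all. I'll measure that angle numerically by fitting lines to the edges.

```bash
cat > gap.py <<'E'
from h import *
def gap(c,z,roi=(100,230,250,390)):
    r0,r1,c0,c1=roi
    h=cv2.cvtColor(c["color"],cv2.COLOR_RGB2HSV)
    m=((h[...,0]>8)&(h[...,0]<24)&(h[...,1]>185)&(h[...,2]>140)).astype(np.uint8); M=np.zeros_like(m); M[r0:r1,c0:c1]=m[r0:r1,c0:c1]
    k,l,st,ce=cv2.connectedComponentsWithStats(M); M=np.isin(l,[i for i in range(1,k) if st[i,4]>25])
    cols=np.nonzero(M.any(0))[0]; top=np.array([np.nonzero(M[:,u])[0][0] for u in cols]); mid=(cols[0]+cols[-1])/2
    g=h[...,1].astype(float)
    out=[]
    for sel,(a,b) in (("L",(cols[0]+2,cols[0]+19)),("R",(cols[-1]-18,cols[-1]-1))):
        pts=[]
        for u in range(a,b):
            i=np.nonzero(M[:,u])[0]
            if len(i): pts.append((u,i[0]))
        pts=np.array(pts,float)
        vx,vy,x,y=cv2.fitLine(pts.astype(np.float32),cv2.DIST_HUBER,0,.01,.01).ravel()
        p=onz(c,a,y+(a-x)*vy/vx,z);q=onz(c,b,y+(b-x)*vy/vx,z)
        out.append((p,q,np.arctan2(*(q-p)[[1,0]])))
    d=(out[1][2]-out[0][2]+np.pi)%(2*np.pi)-np.pi
    return d,out,(cols[0],cols[-1],top.min())
if __name__=="__main__":
    import pickle
    for n,z in (("c5",.047),("c6",.047)):
        c=pickle.load(open(n+".pkl","rb")); g=gap(c,z); print(n,round(g[0],3),g[2],[np.round(o[0],4).tolist()+np.round(o[1],4).tolist()+[round(np.degrees(o[2]),1)] for o in g[1]])
E
python3 gap.py
```

```text
c5 -0.0 (np.int64(283), np.int64(349), np.int64(180)) [[0.5459, 0.0525, 0.047, 0.5452, 0.037, 0.047, np.float64(-92.4)], [0.5442, 0.0106, 0.047, 0.5435, -0.0048, 0.047, np.float64(-92.4)]]
c6 -0.327 (np.int64(278), np.int64(354), np.int64(181)) [[0.5447, 0.057, 0.047, 0.5465, 0.0414, 0.047, np.float64(-83.3)], [0.5455, 0.0061, 0.047, 0.5422, -0.0093, 0.047, np.float64(-102.1)]]
```

Request:
move_arm(plan=[0,0,0.4,0,0,0,46,0,0,0.3,0,0,0,45.2,0,0,0.1,0,0,0,44.7,0,0,0,0,0,0,44.7,0,0,0,0,0,0,44.7])

```text
time: 12.35
eef_pos: [0.5396, 0.0217, 0.1942]
tcp_rot: [1.0, -0.021, 0.0, -0.0]
contact_force: [0.5, 0.3, -2.3]
opening: 0.531
finger_force: 27.7
```

```bash
python3 - <<'E'
from gap import *
import pickle
c=look("wrist"); pickle.dump(c,open("c7.pkl","wb")); s=ctrl.get_state(); print(s["eef_pos"].round(4),s["contact_force"].round(1),s["opening"]*85.4,s["finger_force"])
g=gap(c,.047); print(round(g[0],3),g[2],[np.round(o[0],4).tolist()+np.round(o[1],4).tolist()+[round(np.degrees(o[2]),1)] for o in g[1]])
E
```

```text
[0.5396 0.0217 0.1942] [ 0.3  0.  -2.6] 45.42549500947748 27.654015894513577
-0.441 (np.int64(276), np.int64(356), np.int64(180)) [[0.5448, 0.0591, 0.047, 0.5475, 0.0434, 0.047, np.float64(-80.2)], [0.5464, 0.0042, 0.047, 0.5422, -0.0112, 0.047, np.float64(-105.5)]]
```

Request:
move_arm(plan=[0,0,0.2,0,0,0,44,0,0,0.2,0,0,0,43.2,0,0,0.1,0,0,0,43,0,0,0,0,0,0,43])

```text
time: 12.8
eef_pos: [0.5396, 0.0217, 0.1947]
tcp_rot: [1.0, -0.021, 0.0, -0.0]
contact_force: [-0.5, 0.8, -1.6]
opening: 0.51
finger_force: 30.4
```

```bash
python3 - <<'E'
from gap import *
import pickle
c=look("wrist"); pickle.dump(c,open("c7.pkl","wb")); s=ctrl.get_state(); print(s["eef_pos"].round(4),s["contact_force"].round(1),s["opening"]*85.4,s["finger_force"])
g=gap(c,.047); print(round(g[0],3),g[2],[np.round(o[0],4).tolist()+np.round(o[1],4).tolist()+[round(np.degrees(o[2]),1)] for o in g[1]])
E
```

```text
[0.5396 0.0217 0.1947] [ 0.9  0.8 -2.8] 44.05555687596227 30.430924287065864
-0.556 (np.int64(275), np.int64(358), np.int64(180)) [[0.5444, 0.0601, 0.047, 0.5483, 0.0443, 0.047, np.float64(-76.1)], [0.5466, 0.0024, 0.047, 0.5416, -0.0131, 0.047, np.float64(-107.9)]]
```

Request:
move_arm(plan=[0,0,0,0,0,0,43.3,0,0,1,0,0,0,43.3,0,0,3,0,0,0,43.3,0,0,6,0,0,0,43.3,0,0,10,0,0,0,43.3,0,0,10,0,0,0,43.3,0,0,0,0,0,0,43.3,0,0,0,0,0,0,43.3])

```text
time: 13.65
eef_pos: [0.5399, 0.0217, 0.2255]
tcp_rot: [1.0, -0.021, 0.001, 0.0]
contact_force: [0.5, 0.2, -1.0]
opening: 0.513
finger_force: 30.4
```

```bash
python3 - <<'E'
from gap import *
import pickle
c=look("wrist"); pickle.dump(c,open("c8.pkl","wb")); s=ctrl.get_state(); print(s["eef_pos"].round(4),s["contact_force"].round(1),s["opening"]*85.4,s["finger_force"])
g=gap(c,.077); print(round(g[0],3),g[2],[np.round(o[0],4).tolist()+np.round(o[1],4).tolist()+[round(np.degrees(o[2]),1)] for o in g[1]])
E
```

```text
[0.5395 0.0217 0.2248] [ 0.4  0.6 -3.5] 43.52214532269869 30.396124427206814
-0.547 (np.int64(276), np.int64(357), np.int64(179)) [[0.545, 0.0592, 0.077, 0.5488, 0.0433, 0.077, np.float64(-76.6)], [0.5472, 0.0032, 0.077, 0.5422, -0.0123, 0.077, np.float64(-107.9)]]
```

The ring follows at gap 0.547. I'll raise it and carry it towards the spindle, stopping short at -x so the wrist camera sees the spindle ahead of the ring.

Request:
move_arm(plan=[0,-5,15,0,0,0,43.3,0,-15,20,0,0,0,43.3,-5,-25,10,0,0,0,43.3,-8,-32,0,0,0,0,43.3,-8,-32,0,0,0,0,43.3,-8,-32,0,0,0,0,43.3,-8,-32,0,0,0,0,43.3,-8,-32,0,0,0,0,43.3,-8,-32,0,0,0,0,43.3,-8,-32,0,0,0,0,43.3,-4,-20,0,0,0,0,43.3,0,-14,0,0,0,0,43.3])

```text
time: 14.9
eef_pos: [0.4739, -0.2831, 0.2704]
tcp_rot: [1.0, -0.022, 0.0, 0.0]
contact_force: [1.1, 0.6, -2.1]
opening: 0.512
finger_force: 30.3
```

Request:
move_arm(plan=[0,0,0,0,0,0,43.3,0,0,0,0,0,0,43.3])

```text
time: 15.1
eef_pos: [0.4747, -0.2808, 0.2698]
tcp_rot: [1.0, -0.021, -0.0, -0.0]
contact_force: [-0.3, 0.1, -1.7]
opening: 0.505
finger_force: 30.3
```

```bash
python3 - <<'E'
from gap import *
import pickle
c=look("wrist"); pickle.dump(c,open("c9.pkl","wb")); s=ctrl.get_state(); print(s["eef_pos"].round(4),s["contact_force"].round(1),s["opening"]*85.4,s["finger_force"])
g=gap(c,.122); print(round(g[0],3),g[2],[np.round(o[0],4).tolist()+np.round(o[1],4).tolist()+[round(np.degrees(o[2]),1)] for o in g[1]])
save(c["color"],"w9.png")
# washer brass mask and circles
h=cv2.cvtColor(c["color"],cv2.COLOR_RGB2HSV)
u,v=proj(c,[.54,-.282,.08]); print(u,v)
g=cv2.cvtColor(c["color"],cv2.COLOR_RGB2GRAY)
for p in [[.54,-.282,.041],[.54,-.282,.065],[.54,-.282,.083]]: print(np.round(proj(c,p),1))
m=((h[...,0]>15)&(h[...,0]<32)&(h[...,1]>80)).astype(np.uint8)
for r in range(int(v)-40,int(v)+45,3): print(r,' '.join('%d/%d/%d'%tuple(h[r,q]) for q in range(int(u)-50,int(u)+51,10)))
E
```

```text
[ 0.4748 -0.2804  0.2697] [-0.2 -0.4 -2.2] 43.637854173458514 30.299801384098828
-0.556 (np.int64(276), np.int64(357), np.int64(180)) [[0.4794, -0.2432, 0.122, 0.4834, -0.2591, 0.122, np.float64(-76.0)], [0.4817, -0.2991, 0.122, 0.4767, -0.3146, 0.122, np.float64(-107.9)]]
317.63393718607176 112.2793272003556
[317.7 110.7]
[317.7 111.6]
[317.6 112.4]
72 103/30/121 103/26/117 110/23/66 115/23/68 116/30/68 116/29/70 117/33/69 116/26/68 116/27/65 103/30/119 103/26/117
75 106/28/120 105/30/119 116/27/67 116/26/68 116/30/68 123/34/68 116/30/68 113/31/65 120/27/66 106/28/118 106/29/116
78 102/33/117 107/30/119 116/30/69 116/27/67 115/23/67 116/25/70 107/27/66 116/27/66 116/27/66 100/26/118 105/26/116
81 102/28/117 105/29/122 110/34/68 110/23/68 111/26/69 116/30/68 117/33/70 113/30/69 120/27/67 100/26/116 102/28/119
84 106/28/118 102/27/94 113/32/71 116/29/70 116/30/67 116/26/68 120/26/68 110/33/69 117/35/66 116/26/68 104/29/116
87 103/26/116 115/23/66 110/33/70 120/26/69 116/30/69 116/26/69 120/22/70 116/29/70 116/25/70 116/27/66 103/26/116
90 102/29/116 113/30/68 113/30/68 120/23/67 124/3
[... 1953 characters left out ...]
105/27/96 116/27/66 120/23/66 113/30/67 124/27/65 120/27/65 113/30/68 106/29/116 105/26/119
144 104/29/116 105/26/119 104/28/120 117/37/69 116/27/67 111/26/69 109/29/70 113/31/73 103/26/120 105/30/120 104/28/119
147 102/29/116 103/30/118 102/28/117 116/30/67 116/30/67 120/25/70 120/22/70 113/34/68 105/30/121 104/28/119 103/30/119
150 104/29/116 104/28/119 103/26/116 103/26/117 113/30/67 113/31/65 105/30/68 106/25/114 102/28/118 104/28/118 106/28/120
153 106/28/120 103/30/120 106/28/118 105/26/118 104/29/116 115/23/67 104/29/114 101/31/117 104/28/117 104/28/117 104/27/122
156 135/5/94 103/26/116 105/31/117 104/28/117 105/31/117 104/28/118 105/26/116 106/28/118 102/28/119 105/26/117 103/30/120
```

```bash
python3 - <<'E'
from gap import *
import pickle
c=pickle.load(open("c9.pkl","rb"));h=cv2.cvtColor(c["color"],cv2.COLOR_RGB2HSV)
roi=np.zeros(h.shape[:2],bool); roi[60:156,250:390]=1
m=(((h[...,0]>12)&(h[...,0]<28)&(h[...,1]>100))&roi).astype(np.uint8)
m[150:]=0
cn=max(cv2.findContours(m,cv2.RETR_EXTERNAL,cv2.CHAIN_APPROX_NONE)[0],key=cv2.contourArea)
e=cv2.fitEllipse(cn); e2=cv2.minEnclosingCircle(cn); print("washer",e,e2)
for z in(.070,.0735): print(onz(c,*e[0],z).round(4), np.array(e[1])*( .952*(c["o"][2]-z))/c["f"])
d=((h[...,2]<95)&roi&(h[...,1]<70)).astype(np.uint8); d=cv2.morphologyEx(d,cv2.MORPH_CLOSE,np.ones((5,5)))
cn=max(cv2.findContours(d,cv2.RETR_EXTERNAL,cv2.CHAIN_APPROX_NONE)[0],key=cv2.contourArea); cn=np.array([p for p in cn if 64<p[0][1]<146])
e=cv2.fitEllipse(cn); print("pulley",e,onz(c,*e[0],.041).round(4),np.array(e[1])/c["f"]*.95*(c["o"][2]-.041))
E
```

```text
washer ((317.5464172363281, 108.71097564697266), (33.857696533203125, 35.29893493652344), 179.956787109375) ((317.6666564941406, 108.66666412353516), 17.950654983520508)
[ 0.543 -0.282  0.07 ] [0.03372525 0.03516085]
[ 0.5432 -0.282   0.0735] [0.03337998 0.03480088]
pulley ((317.5457458496094, 105.8511734008789), (90.29582214355469, 94.32811737060547), 178.87060546875) [ 0.5451 -0.2821  0.041 ] [0.0973672  0.10171528]
```

View pics/w9.png

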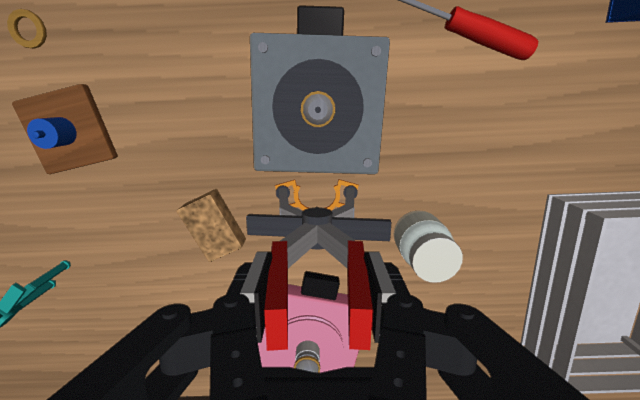

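The view shows the washer and spindle at (317.5,108.7), a dark centre dimple at (317,110), and the ring ears at rows 180-210 below. I've used all ten pictures, so I work numerically from here. I'll move the ring above the spindle and re-measure there.

Request:
move_arm(plan=[10,0,0,0,0,0,43.3,15,-1,0,0,0,0,43.3,17,-1,0,0,0,0,43.3,15,-1,0,0,0,0,43.3,10,-1,0,0,0,0,43.3,4.6,0,0,0,0,0,43.3,0,0,-8,0,0,0,43.3,0,0,-4,0,0,0,43.3,0,0,0,0,0,0,43.3,0,0,0,0,0,0,43.3])

```text
time: 16.15
eef_pos: [0.5456, -0.2852, 0.2573]
tcp_rot: [1.0, -0.021, -0.0, -0.0]
contact_force: [-0.6, -0.0, -2.8]
opening: 0.51
finger_force: 30.3
```

```bash
cat > rel.py <<'E'
from gap import *
import pickle,sys
def dimple(c,guess,r=6):
    g=cv2.cvtColor(c["color"],cv2.COLOR_RGB2GRAY).astype(float); u,v=int(guess[0]),int(guess[1])
    return g,u,v
if __name__=="__main__":
    n=sys.argv[1]; zr=None
    if n=="new":
        c=look("wrist"); n=sys.argv[2]; pickle.dump(c,open(n+".pkl","wb"))
        s=ctrl.get_state(); print(s["eef_pos"].round(4),s["contact_force"].round(1),s["opening"]*85.4); zr=s["eef_pos"][2]-.1477
        pickle.dump((s["eef_pos"],zr),open(n+"s.pkl","wb"))
    else: c=pickle.load(open(n+".pkl","rb")); zr=.122
    d,o,ex=gap(c,zr)
    (p1,q1,_),(p2,q2,_)=o
    t=np.linalg.solve(np.c_[(q1-p1)[:2],-(q2-p2)[:2]],(p2-p1)[:2]); X=p1[:2]+t[0]*(q1-p1)[:2]
    hd=(o[0][2]+o[1][2])/2+np.pi/2; f=np.array([np.cos(hd),np.sin(hd)])
    print("gap",round(-d,3),"head",np.degrees(hd).round(1),"hinge",(X-f*.033/np.cos(d/2)).round(4),"axis wanted",(X-f*(.033/np.cos(d/2)-.0175)).round(4),ex,zr)
    g=cv2.cvtColor(c["color"],cv2.COLOR_RGB2GRAY); u,v=map(int,map(round,proj(c,[.5432,-.282,.083]))); print(u,v)
    for r in range(v-22,v+23,2): print(r,' '.join('%3d'%g[r,q] for q in range(u-24,u+25,2)))
E
python3 rel.py new c10
```

```text
[ 0.5458 -0.2853  0.2577] [ 0.2 -0.1 -1.3] 43.55129915786095
gap 0.534 head -1.9 hinge [ 0.5248 -0.2814] axis wanted [ 0.5423 -0.282 ] (np.int64(276), np.int64(357), np.int64(180)) 0.11002444296358527
316 183
161  63  65  63  62  63  65  62  63  64  79  92  99 100 103 108  97  65  63  66  66  62  66  66  64  66
163  65  66  65  64  65  65  63  71  86  99 140 160 183 167 139 117 107  80  63  63  65  63  63  64  63
165  65  67  66  65  67  68  69  87 174 110 119 128 123 127 117 121 160 112  69  63  65  65  64  65  64
167  64  62  65  65  64  62  87 123 127 129 131 111 120 119 128 130 127 148 116  65  64  63  64  64  63
169  65  61  64  64  62  64 103 128 116 112 117 121 129 122 122 120 117 126 127  82  63  64  63  64  62
171  64  66  64  64  62  75 128 118 114 117 120 122 127 131 121 124 118 115 127 139  61  63  64  64  63
173  67  65  65  64  63 121 113 108 115 123 126 127 127 134 131 125 120 121 113 126  61  64  65  64  66
175  64  64  63  65  83 130 102 110 122 124 132 129 128 131 137 124 123 122 116 126  79  64  63  67  65
177  64  64  64  65 112 112 102 111 122 130 131 130 128 130
[... 800 characters left out ...]
  70 124 106  80  84  93  97  97  88  81 102 128  66  64  64  61 149 155  89
195  61 148 154  86  61  61  60  63  89 122 114  90  82  97 111 124  99  66  60  60  63  61 150 155  88
197  58 150 154 101  62  62  62  62  61  63  88  89  90  90  81  66  62  62  61  63  64  62 148 155  79
199  58 129 154 120  60  62  63  63  63  61  61  62  61  61  62  64  64  63  65  64  62  85 154 153  74
201  59  74 154 155  82  61  64  65  61  64  63  63  62  65  63  63  65  65  64  64  59 143 153 135  57
203  74 108 151 152 149  60  61  60  61  62  62  63  63  61  62  63  63  62  61  59 100 154 149 148 130
205 154 154 152 152 153 147  72  60  62  61  63  63  63  63  64  62  61  60  57 102 155 152 153 155 155
```

```bash
python3 - <<'E'
from h import *
import pickle
P=[]
for n,(u,v) in (("c9",(317,110)),("c10",(316,183))):
    c=pickle.load(open(n+".pkl","rb")); g=cv2.cvtColor(c["color"],cv2.COLOR_RGB2GRAY).astype(float)
    w=np.clip(115-g[v-5:v+6,u-5:u+6],0,None); yy,xx=np.mgrid[v-5:v+6,u-5:u+6]
    if n=="c9": print(g[v-5:v+6,u-5:u+6].astype(int))
    k,l,st,ce=cv2.connectedComponentsWithStats((w>0).astype(np.uint8)); i=l[5,5]; w=w*(l==i) if i else w
    p=((w*xx).sum()/w.sum(),(w*yy).sum()/w.sum()); P.append((c,p)); print(n,np.round(p,2),[onz(c,*p,z).round(4) for z in(.080,.083,.086)])
print(tri(*P[0],*P[1]))
E
```

```text
[[125 126 129 128 128 127 128 130 132 134 133]
 [125 128 130 129 126 107 110 126 133 135 134]
 [126 128 131 105  78  67  68  73 126 136 133]
 [127 128 129  82  58  62  59  59  97 132 135]
 [126 128 118  71  61  61  60  59  73 130 134]
 [127 131 128  76  59  63  59  58  79 131 134]
 [127 129 131  99  67  60  59  62  95 131 134]
 [127 128 131 125  86  66  65  92 126 136 135]
 [127 129 129 129 126 123 124 128 134 135 133]
 [125 128 127 130 129 128 129 131 132 133 132]
 [127 130 128 128 127 127 127 128 131 134 132]]
c9 [317.46 109.38] [array([ 0.5427, -0.2819,  0.08  ]), array([ 0.5428, -0.282 ,  0.083 ]), array([ 0.5429, -0.282 ,  0.086 ])]
c10 [315.86 183.47] [array([ 0.5422, -0.2819,  0.08  ]), array([ 0.543 , -0.2819,  0.083 ]), array([ 0.5438, -0.282 ,  0.086 ])]
(array([ 0.54281208, -0.28193094,  0.08224101]), np.float64(4.8184212248008385e-05))
```

Request:
move_arm(plan=[0.7,0,-4,0,0,0,43.3,0,0,-6,0,0,0,43.3,0,0,-5,0,0,0,43.3,0,0,-3,0,0,0,43.3,0,0,0,0,0,0,43.3,0,0,0,0,0,0,43.3])

```text
time: 16.8
eef_pos: [0.5469, -0.2852, 0.2396]
tcp_rot: [1.0, -0.021, -0.0, -0.0]
contact_force: [0.0, -1.1, -2.7]
opening: 0.513
finger_force: 30.3
```

```bash
python3 rel.py new c11
```

```text
[ 0.547  -0.2853  0.2398] [ 0.  -0.  -2.1] 43.70811617491665
gap 0.543 head -1.6 hinge [ 0.5262 -0.2812] axis wanted [ 0.5437 -0.2817] (np.int64(275), np.int64(357), np.int64(180)) 0.09213415247635692
316 189
167  63  66  64  65  65  64  64  71  87  93 100 123 125 113 112 108 108  69  61  65  62  62  62  61  62
169  67  66  66  66  65  65  69  81 139 177 144 119 111 120 161 187 127 105  73  61  65  64  64  63  62
171  63  63  64  64  64  63  85 173 126 125 127 131 130 131 124 127 132 157 106  66  65  66  64  66  64
173  63  60  62  63  62  73 115 128 127 110 116 121 123 120 117 118 130 118 157  85  63  63  64  63  64
175  65  64  65  62  62 107 126 125 113 115 116 122 128 124 121 121 117 127 126 132  64  62  61  63  63
177  63  64  63  63  66 122 107 107 116 120 121 125 125 130 123 124 119 122 123 123  80  65  66  65  64
179  64  74  62  63  83 128 105 112 116 124 126 127 127 129 129 126 121 120 117 129  79  63  64  67  73
181 153 158  64  64 128 114 103 113 123 124 130 129 130 131 137 126 124 120 120 128 127  60  58 126 156
183 153 155  78  65 131  98 108 115 126 129 132 130 129 131
[... 800 characters left out ...]
 100 127  81  81  91  97 115 105  96  85  85 122  81  61  62  86 155 154  74
201  59  76 153 155  81  60  60  69 129 110  87  78  81  81  89 103 135  76  60  62  56 144 153 134  57
203  72 107 151 150 150  64  60  61  61  72 114 115 115 119 104  70  60  63  63  59 100 153 149 148 129
205 154 154 153 151 151 146  71  61  62  61  63  63  62  63  63  63  64  64  56 102 151 153 152 153 155
207  72  89  87  96 150 154 151 100  70  59  50  51  37  39  50  56  63  83 146 154 154 121  74  97  79
209  72  70  71  66  77 151 114  63  35  31  34  33  35  35  33  34  33  41  70 125 125  68  71  70  73
211  72  70  73  73  72  55  32  36  34  34  33  36  34  34  33  32  34  35  30  31  66  73  73  70  70
```

Request:
move_arm(plan=[-0.5,-0.2,-3,0,0,0,43.3,0,0,-3,0,0,0,43.3,0,0,0,0,0,0,43.3,0,0,0,0,0,0,43.3])

```text
time: 17.25
eef_pos: [0.5463, -0.2854, 0.2334]
tcp_rot: [1.0, -0.021, -0.0, -0.0]
contact_force: [-0.4, -0.5, -2.2]
opening: 0.51
finger_force: 30.3
```

```bash
sed -i 's/^    for r in range(v-22.*$/    r=g[v-6:v+7,u-6:u+7].astype(float); w=np.clip(112-r,0,None); l=cv2.connectedComponents((w>0).astype(np.uint8))[1]; w*=(l==l[6,6]); yy,xx=np.mgrid[v-6:v+7,u-6:u+7]; p=((w*xx).sum()\/w.sum(),(w*yy).sum()\/w.sum()); print("dimple",np.round(p,2),onz(c,*p,.0825).round(4))/' rel.py; python3 rel.py new c12
```

```text
[ 0.5464 -0.2854  0.2336] [ 0.2  0.8 -2.4] 43.88552802094417
gap 0.53 head -2.0 hinge [ 0.5254 -0.2819] axis wanted [ 0.5428 -0.2825] (np.int64(275), np.int64(357), np.int64(180)) 0.0859398606231975
316 190
dimple [315.59 190.68] [ 0.5428 -0.282   0.0825]
```

Request:
move_arm(plan=[0,0.4,-2,0,0,0,43.3,0,0,-1.5,0,0,0,43.3,0,0,-1.5,0,0,0,43.3,0,0,0,0,0,0,43.3,0,0,0,0,0,0,43.3])

```text
time: 17.8
eef_pos: [0.5464, -0.2851, 0.2286]
tcp_rot: [1.0, -0.021, -0.0, -0.0]
contact_force: [0.6, 0.1, -3.1]
opening: 0.511
finger_force: 30.3
```

Request:
move_arm(plan=[0,0,-1,0,0,0,43.3,0,0,-1,0,0,0,43.3,0,0,0,0,0,0,43.3,0,0,0,0,0,0,43.3])

```text
time: 18.2
eef_pos: [0.5463, -0.285, 0.2266]
tcp_rot: [1.0, -0.021, -0.0, -0.0]
contact_force: [0.2, 0.2, -2.1]
opening: 0.513
finger_force: 30.3
```

Request:
move_arm(plan=[0,0,-1,0,0,0,43.3,0,0,0,0,0,0,43.3,0,0,-1,0,0,0,43.3,0,0,0,0,0,0,43.3])

```text
time: 18.6
eef_pos: [0.5463, -0.285, 0.2245]
tcp_rot: [1.0, -0.021, -0.0, -0.0]
contact_force: [-0.2, 0.1, -2.5]
opening: 0.507
finger_force: 30.3
```

Request:
move_arm(plan=[0,0,-1,0,0,0,43.3,0,0,0,0,0,0,43.3,0,0,0,0,0,0,43.3])

```text
time: 18.9
eef_pos: [0.5463, -0.285, 0.2236]
tcp_rot: [1.0, -0.021, -0.0, -0.0]
contact_force: [0.2, 0.7, -2.5]
opening: 0.514
finger_force: 30.3
```

Request:
move_arm(plan=[0,0,-1,0,0,0,43.3,0,0,0,0,0,0,43.3,0,0,0,0,0,0,43.3])

```text
time: 19.2
eef_pos: [0.5463, -0.2851, 0.2226]
tcp_rot: [1.0, -0.021, -0.0, -0.0]
contact_force: [0.8, 0.5, -1.6]
opening: 0.511
finger_force: 30.3
```

Request:
move_arm(plan=[0,0,-1,0,0,0,43.3,0,0,0,0,0,0,43.3,0,0,0,0,0,0,43.3])

```text
time: 19.5
eef_pos: [0.5464, -0.2851, 0.2218]
tcp_rot: [1.0, -0.021, 0.0, 0.0]
contact_force: [-0.1, -0.1, -1.9]
opening: 0.511
finger_force: 30.3
```

```bash
python3 rel.py new c13
```

```text
[ 0.5464 -0.2851  0.2218] [-0.   0.2 -2.5] 43.69762890907298
gap 0.552 head -1.9 hinge [ 0.5259 -0.2816] axis wanted [ 0.5434 -0.2822] (np.int64(275), np.int64(357), np.int64(180)) 0.07413112253265661
316 194
dimple [315.78 194.46] [ 0.5428 -0.282   0.0825]
```

Request:
move_arm(plan=[-0.2,0,-1,0,0,0,43.3,0,0,0,0,0,0,43.3,0,0,0,0,0,0,43.3])

```text
time: 19.85
eef_pos: [0.5464, -0.2852, 0.2213]
tcp_rot: [1.0, -0.021, 0.0, 0.0]
contact_force: [0.4, -0.3, 0.7]
opening: 0.509
finger_force: 30.4
```

Request:
move_arm(plan=[0,0,-1,0,0,0,43.3,0,0,0,0,0,0,43.3,0,0,0,0,0,0,43.3])

```text
time: 20.15
eef_pos: [0.5463, -0.2852, 0.22]
tcp_rot: [1.0, -0.021, 0.0, 0.0]
contact_force: [-0.3, -0.6, 1.2]
opening: 0.51
finger_force: 30.4
```

Request:
move_arm(plan=[0,0,-1,0,0,0,43.3,0,0,0,0,0,0,43.3,0,0,0,0,0,0,43.3])

```text
time: 20.45
eef_pos: [0.5462, -0.2852, 0.2189]
tcp_rot: [1.0, -0.021, 0.0, 0.0]
contact_force: [0.6, 0.2, 1.7]
opening: 0.511
finger_force: 30.4
```

Washer contact at TCP z ≈ 0.2214, with the expected 3 N onset and about 0.5 N/mm after that. I'll press on towards the stop.

Request:
move_arm(plan=[0,0,-1,0,0,0,43.3,0,0,-1,0,0,0,43.3,0,0,-0.5,0,0,0,43.3,0,0,0,0,0,0,43.3,0,0,0,0,0,0,43.3])

```text
time: 20.95
eef_pos: [0.5463, -0.2852, 0.2164]
tcp_rot: [1.0, -0.021, 0.0, 0.0]
contact_force: [0.3, -0.4, 2.2]
opening: 0.514
finger_force: 30.4
```

Request:
move_arm(plan=[0,0,-1,0,0,0,43.3,0,0,0,0,0,0,43.3,0,0,0,0,0,0,43.3])

```text
time: 21.25
eef_pos: [0.5462, -0.2851, 0.2153]
tcp_rot: [1.0, -0.021, 0.0, 0.0]
contact_force: [0.1, -0.6, 2.7]
opening: 0.513
finger_force: 30.4
```

```bash
python3 rel.py new c14
```

```text
[ 0.5462 -0.2851  0.2153] [ 0.7 -0.9  3. ] 43.510662181216624
gap 0.561 head -2.6 hinge [ 0.5259 -0.2825] axis wanted [ 0.5434 -0.2833] (np.int64(275), np.int64(357), np.int64(179)) 0.06762561260130195
316 196
dimple [315.62 196.34] [ 0.5428 -0.282   0.0825]
```

Request:
move_arm(plan=[0,0,-0.7,0,0,0,43.3,0,0,0,0,0,0,43.3,0,0,0,0,0,0,43.3])

```text
time: 21.6
eef_pos: [0.5462, -0.2851, 0.2146]
tcp_rot: [1.0, -0.021, 0.0, 0.0]
contact_force: [-0.5, -0.3, 3.7]
opening: 0.512
finger_force: 30.4
```

Request:
move_arm(plan=[0,0,-0.6,0,0,0,43.3,0,0,0,0,0,0,43.3,0,0,0,0,0,0,43.3])

```text
time: 21.9
eef_pos: [0.5463, -0.2851, 0.2142]
tcp_rot: [1.0, -0.021, 0.0, 0.0]
contact_force: [-0.2, -0.4, 5.0]
opening: 0.508
finger_force: 30.1
```

Request:
move_arm(plan=[0,0,-0.6,0,0,0,43.3,0,0,0,0,0,0,43.3,0,0,0,0,0,0,43.3])

```text
time: 22.2
eef_pos: [0.5464, -0.2854, 0.214]
tcp_rot: [1.0, -0.021, 0.0, 0.0]
contact_force: [-0.6, -0.8, 5.0]
opening: 0.512
finger_force: 28.8
```

The stop is felt at TCP z ≈ 0.2142. I'll let the ring close gradually, lowering slightly to offset the pads swinging back.

Request:
move_arm(plan=[0,0,-0.3,0,0,0,44.3,0,0,-0.3,0,0,0,45.3,0,0,-0.3,0,0,0,46.3,0,0,-0.3,0,0,0,47.3,0,0,0,0,0,0,47.3])

```text
time: 22.7
eef_pos: [0.547, -0.2854, 0.2139]
tcp_rot: [1.0, -0.021, 0.001, 0.001]
contact_force: [0.2, -0.0, 8.3]
opening: 0.554
finger_force: 22.8
```

```bash
python3 rel.py new c15
```

```text
[ 0.547  -0.2854  0.2139] [0.3 0.2 8.5] 47.4755534761836
gap 0.338 head -1.0 hinge [ 0.5238 -0.2805] axis wanted [ 0.5413 -0.2808] (np.int64(278), np.int64(354), np.int64(181)) 0.0661940571292493
315 198
dimple [315.25 198.08] [ 0.5428 -0.282   0.0825]
```

Request:
move_arm(plan=[0,0,0.6,0,0,0,48.5,0,0,0,0,0,0,49.7,0,0,0,0,0,0,51,0,0,0,0,0,0,52.2,0,0,0,0,0,0,52.2])

```text
time: 23.25
eef_pos: [0.5467, -0.285, 0.2132]
tcp_rot: [1.0, -0.021, 0.001, 0.0]
contact_force: [0.4, -0.1, 5.3]
opening: 0.611
finger_force: 16.2
```

```bash
python3 rel.py new c16
```

```text
[ 0.5467 -0.285   0.2132] [1.1 0.3 5.9] 52.08331361902542
gap 0.13 head -6.1 hinge [ 0.5263 -0.2803] axis wanted [ 0.5437 -0.2821] (np.int64(283), np.int64(351), np.int64(175)) 0.0654648211534945
316 198
dimple [315.84 197.7 ] [ 0.5429 -0.282   0.0825]
```

Request:
move_arm(plan=[0,0,0,0,0,0,53.3,0,0,0,0,0,0,54.5,0,0,0,0,0,0,55.5,0,0,0,0,0,0,56.5,0,0,0,0,0,0,57,0,0,0,0,0,0,57])

```text
time: 23.9
eef_pos: [0.5459, -0.2848, 0.2124]
tcp_rot: [1.0, -0.021, -0.0, -0.0]
contact_force: [-0.1, 1.8, 3.2]
opening: 0.67
finger_force: 8.8
```

```bash
python3 rel.py new c17; python3 - <<'E'
from gap import *
import pickle
c=pickle.load(open("c17.pkl","rb"))
h=cv2.cvtColor(c["color"],cv2.COLOR_RGB2HSV)
m=((h[...,0]>8)&(h[...,0]<24)&(h[...,1]>185)&(h[...,2]>140))
g=cv2.cvtColor(c["color"],cv2.COLOR_RGB2GRAY)
for r in range(164,216,2): print(r,''.join('O' if m[r,q] else ('#' if g[r,q]<60 else ('+' if g[r,q]<90 else '.')) for q in range(270,364)))
E
```

```text
[ 0.546  -0.2848  0.2124] [0.6 1.  3.9] 57.08137579803111
gap -0.017 head -8.8 hinge [ 0.5218 -0.3094] axis wanted [ 0.5391 -0.3121] (np.int64(284), np.int64(352), np.int64(170)) 0.06470218597288155
316 197
dimple [316.19 196.78] [ 0.5429 -0.282   0.0825]
164 ++++++++++++++++++++++++++++++++++++++++++++++++++++++++++++++++++++++++++++++++++++++++++++++
166 ++++++++++++++++++++++++++++++++++++++++++++++++++++++++++++++++++++++++++++++++++++++++++++++
168 ++++++++++++++++++++++++++++++++++++++++++++++++++++++++++++++++++++++++++++++++++++++++++++++
170 +++++++++++++++OOOOOOOO+++++++++#+++++++...............+++++++++++++++++++++++++++++++++++++++
172 +++++++++++++++OOOOOOOOOOOOOOOOOOOOO.+........+..........+++++++++++++++++++++++++++++++++++++
174 ++++++++++++++.OOOOOOOOOOOOOOOOOOOOO.+++.............++....+++++++++++++++++++++++++++++++++++
176 ++++++++++++++.OOO.+++++++++++..OOOO..........................OOOOOOOOOO++++++++++++++++++++++
178 ++++#+++++++#+.OOO.+++++++++++#.OOOOO.........................OOOOOOOOOOOOOOOOOOOO.+++++++++++
180 ++++++++++++++OOOO###++####++#+.OOOOO...........
[... 1029 characters left out ...]
++++++.
202 .+++++++++++++++++++++++++++++.O.+++.........................OOOOOO..++++++++++++++++++++++++.
204 ..+++++++++++...+++++++++++++++.O.++++......................O.+++++++++++++++++...++++++++++..
206 ...+#++++++++......++++++++++++++.O.++###################+..++++++++++++++++......+++++++++...
208 ....+++++++++.........++++++++++++############################+++++++++++.........++++++++....
210 .....++##++++............+++++++###############################++++++.............++++++......
212 .......++++++...............++++###############################+++................+++++.......
214 +++++++++####++++++++++++++++++################################+..................+++.........
```

The ring is closed (gap about 0, turned about 7° in the groove) and the tips are clear of the window edges. Now I'll lift straight out slowly.

Request:
move_arm(plan=[0,0,0.7,0,0,0,57,0,0,0.7,0,0,0,57,0,0,0.7,0,0,0,57,0,0,0,0,0,0,57])

```text
time: 24.35
eef_pos: [0.5458, -0.2848, 0.2138]
tcp_rot: [1.0, -0.021, -0.001, -0.0]
contact_force: [-0.0, 0.6, -0.3]
opening: 0.667
finger_force: 9.8
```

Request:
move_arm(plan=[0,0,1,0,0,0,57,0,0,1,0,0,0,57,0,0,1,0,0,0,57,0,0,0,0,0,0,57])

```text
time: 24.75
eef_pos: [0.546, -0.285, 0.2175]
tcp_rot: [1.0, -0.021, -0.0, -0.0]
contact_force: [0.3, -0.7, -2.2]
opening: 0.661
finger_force: 9.6
```

```bash
python3 rel.py new c18
```

```text
[ 0.5461 -0.285   0.2176] [ 0.1 -0.8 -2. ] 57.1307460778632
gap 0.003 head -10.7 hinge [ 0.4799 -0.5311] axis wanted [ 0.4971 -0.5343] (np.int64(284), np.int64(351), np.int64(169)) 0.06988463148914179
316 195
dimple [315.97 195.39] [ 0.5427 -0.2821  0.0825]
```

Request:
move_arm(plan=[0,0,2,0,0,0,57,0,0,3,0,0,0,57,0,0,5,0,0,0,57,0,0,15,0,0,0,57,0,0,20,0,0,0,57,0,0,10,0,0,0,57,-10,0,10,0,0,0,57,-20,0,0,0,0,0,57,-20,0,0,0,0,0,57,-10,0,0,0,0,0,57,0,0,0,0,0,0,57])

```text
time: 25.9
eef_pos: [0.4849, -0.285, 0.2829]
tcp_rot: [1.0, -0.021, -0.0, -0.0]
contact_force: [0.8, -0.3, -1.3]
opening: 0.669
finger_force: 9.6
```

```bash
python3 - <<'E'
from gap import *
from ring import holes
import pickle
c=look("wrist"); pickle.dump(c,open("c19.pkl","wb")); s=ctrl.get_state(); print(s["eef_pos"].round(4),s["contact_force"].round(1),s["opening"]*85.4)
H=holes(c,.068,amin=15)[0]; [print(o) for o in H]
h=cv2.cvtColor(c["color"],cv2.COLOR_RGB2HSV); g=h[...,2]
m=((h[...,0]>8)&(h[...,0]<24)&(h[...,1]>185)&(h[...,2]>140))
u,v=map(int,proj(c,[.543,-.282,.07])); print(u,v)
for r in range(v-24,v+26,2): print(r,''.join('O' if m[r,q] else ('y' if (h[r,q,0]>12 and h[r,q,0]<30 and h[r,q,1]>90) else '#' if g[r,q]<60 else ('+' if g[r,q]<90 else '.')) for q in range(u-36,u+37)))
E
```

```text
[ 0.4858 -0.2851  0.283 ] [ 0.3 -0.4 -1.9] 56.62040582729236
(294.1, 110.3, 203, array([ 0.5522, -0.2617,  0.068 ]))
313 118
94 +++++++++++++++++++++++++++++++++++++++++++++++++++++++++++++++++++++++++
96 +++++++++++++++++++++++++++++++++++++++++++++++++++++++++++++++++++++++++
98 +++++++++yyyyyyy.++++++++++++++++++++++++++++++++++++++++++++++++++++++++
100 +++++++++yOOOOOOOOOOOOyyyyOy.++++++++++++++++++++++++++++++++++++++++++++
102 +++++++++yOOOyyyyOOOOOOOOOOO.++++yyyyyyyy.+++++++++++++++++++++++++++++++
104 +++++++++yOOy+++++++++++yOOyyyyyyyyyy.yyyyyyyy++++yyyyyyyyyyyy.++++++++++
106 +++++++++yOOy+++++++++++yOOOyy..............yyyy+yyyyOyOOyOOyOOyOyOOy++++
108 ++++++++.OOOy++++++++++.OOOy...................yyyyOy.+..yyyyyyyyOOy.++++
110 ++++++++yOOOy+++++++++.yOy......................yyOOy+++++++++++yOOy+++++
112 ++++++++yOOO.+++++++++yOy........................yyOy++++++++++yyOOy+++++
114 ++++++++yOOO.++++++++yOy..........................yyO.+++++++++yyOO.+++++
116 ++++++++yOOy++++++++yOO............................yOy+++++++++yOOy.+++++
118 ++++++++OOOy++++++++yOO............+++
[... 271 characters left out ...]
26 ++++++++++++++++++++++yOy.++.....................yOOOOOOOOOOOOOOOy+++++++
128 +++++++++++++++++++++++yOy.++++.................yOyyyyyyyOOOOOOOOy+++++++
130 ++++++++++++++++++++++++yOOOy+++++++....+++++yyOOy+++++++++++++.+++++++++
132 ++++++++++++++++++++++++++yyOOyy.+++++++++.yyOOy+++++++++++++++++++++++++
134 +++++++++++++++++++++++++++++yyOOyyy.yyOOOOyy.+++++++++++++++++++++++++++
136 ++++++++++++++++++++++++++++++++++++.....++++++++++++++++++++++++++++++++
138 +++++++++++++++++++++++++++++++++++++++++++++++++++++++++++++++++++++++++
140 .++++++++++++++++++++++++++++++++++++++++++++++++++++++++++++++++++++++++
142 ...+++++++++++++++++++++++++++++++++++++++++++++++++++++++++++++++++++++.
```

The character map shows the ring closed round the spindle. The 30 mm land overlaps its inner edge, so it lies below the land in the groove. I'll carry the pliers back to the holder.

Request:
move_arm(plan=[0,10,5,0,0,0,57,3,25,7,0,0,0,57,3,35,0,0,0,2.4,57,3,35,0,0,0,2.4,57,3,35,0,0,0,2.4,57,3,35,0,0,0,2.4,57,3,35,0,0,0,2.4,57,3,35,0,0,0,2.4,57,3,35,0,0,0,2.4,57,3,35,0,0,0,2.4,57,3,35,0,0,0,2.4,57,3,35,0,0,0,0,57])

```text
time: 27.15
eef_pos: [0.5192, 0.1024, 0.2953]
tcp_rot: [0.986, 0.168, 0.0, -0.0]
contact_force: [1.0, -0.1, -2.1]
opening: 0.665
finger_force: 9.6
```

Request:
move_arm(plan=[3,35,0,0,0,0,57,3,35,0,0,0,0,57,3,30,0,0,0,0,57,2,18,0,0,0,0,57,0,9,0,0,0,0,57,0,0,0,0,0,0,57,0,0,0,0,0,0,57])

```text
time: 27.85
eef_pos: [0.5301, 0.2267, 0.2948]
tcp_rot: [0.986, 0.167, -0.0, 0.0]
contact_force: [-0.6, -0.7, -2.7]
opening: 0.666
finger_force: 9.6
```

```bash
python3 - <<'E'
from h import *
import pickle
c=look("wrist"); pickle.dump(c,open("c20.pkl","wb")); s=ctrl.get_state(); print(s["eef_pos"].round(4),s["contact_force"].round(1),s["opening"]*85.4)
M=R.from_quat(s["tcp_rot"]).as_matrix(); print(np.degrees(np.arctan2(-M[1,1],-M[0,1])))
# holder mouth corners: project expected rim corners, print luminance around
ctr=np.array([.5287,.2268]); a=np.radians(109.3); y=np.array([np.cos(a),np.sin(a)]); x=np.array([y[1],-y[0]])
for sx,sy in((1,1),(1,-1),(-1,1),(-1,-1)):
    p=ctr+x*sx*.017+y*sy*.035; print(sx,sy,np.round(proj(c,[*p,.105]),1))
g=cv2.cvtColor(c["color"],cv2.COLOR_RGB2GRAY)
for r in range(130,216,3): print(r,' '.join('%3d'%g[r,q] for q in range(250,392,5)))
E
```

```text
[0.5301 0.2263 0.2948] [ 0.1  0.3 -2.4] 57.23600205385212
109.2084425253545
1 1 [283.9 162.7]
1 -1 [352.1 162.7]
-1 1 [285.  194.5]
-1 -1 [351.1 194.4]
130 127 128 130 131 126 125 135 135 131 127 128 132 134 135 129 131 133 140 144 147 151 150 154 150 153 152 145 142 142
133 124 125 124 127 131 130 133 140 140 138 134 131 133 137 136 135 134 136 137 146 149 154 151 152 152 151 153 152 141
136 126 125 126 123 123  71  49  52  52  52  50  50  49  51  50  52  49  54  50  49  51  49 144 152 150 153 151 152 153
139 125 122 129 125 123  78  54  51  51  51  52  51  49  52  50  47  49  49  49  50  50  49 136 147 150 151 151 154 150
142 133 130 124 122 127  78  54  57  52  53  55  49  52  51  53  51  53  52  53  51  54  54 130 131 141 146 150 150 151
145 129 130 132 128 123  90  37  27  22  24  25  22  25  25  22  24  29  28  24  22  27  50 128 128 129 133 142 148 152
148 132 129 129 131 132  83  24  28  26  25  25  24  22  25  25  26  26  29  25  21  26  25 131 132 129 130 130 128 140
151 133 133 132 127 130  95  25  27  26  22  25  25  26  27  21  25  26  27  25  26  24  24 136 134 132 130 
[... 1831 characters left out ...]
 133  71  73  67  70  62  68  70  69  69  66  66  53  58  48  69  58  57  58 137 134 140 142 136 136
202 137 133 132 127 126 127 133  75  71 117 134 132 129 127 123 121 117 114  62  71  98 129 134 137 139 137 135 142 141
205 140 138 137 134 130 129 126  69  69  72 137 136 134 133 130 124 122 123  69  70  69 127 131 131 136 140 141 137 138
208 138 140 138 139 137 134 130 101  70  70  68 135  96  55  51  91 134  70  71  70 126 120 128 130 130 133 136 140 141
211 139 134 137 139 137 137 138  95  99  69  71  31  32  36  33  32  31  71  69 126 124 119 116 115 122 128 133 134 138
214 125 134 139 136 139 139 138  98  95  98  72  35  33  35  36  30  33  66 126 121 124 127 124 120 116 116 127 132 135
```

The pocket shows dark at columns 285-352, rows 163-195, matching the prediction to a pixel. I'll lower the pliers straight in.

Request:
move_arm(plan=[-0.6,0.5,-10,0,0,0,57,0,0,-20,0,0,0,57,0,0,-20,0,0,0,57,0,0,-20,0,0,0,57,0,0,-20,0,0,0,57,0,0,-15,0,0,0,57,0,0,-10,0,0,0,57,0,0,0,0,0,0,57,0,0,0,0,0,0,57])

```text
time: 28.8
eef_pos: [0.53, 0.2274, 0.1803]
tcp_rot: [0.986, 0.167, 0.0, -0.0]
contact_force: [0.9, -0.4, -1.3]
opening: 0.666
finger_force: 9.6
```

Request:
move_arm(plan=[0,0,-3,0,0,0,57,0,0,-2,0,0,0,57,0,0,-2,0,0,0,57,0,0,0,0,0,0,57])

```text
time: 29.2
eef_pos: [0.5294, 0.2274, 0.1726]
tcp_rot: [0.986, 0.167, -0.0, 0.0]
contact_force: [-0.4, -0.1, -2.1]
opening: 0.666
finger_force: 9.6
```

Request:
move_arm(plan=[0,0,-2,0,0,0,57,0,0,-1.5,0,0,0,57,0,0,-1.5,0,0,0,57,0,0,-1,0,0,0,57,0,0,0,0,0,0,57])

```text
time: 29.7
eef_pos: [0.5294, 0.2274, 0.1665]
tcp_rot: [0.986, 0.167, -0.0, -0.0]
contact_force: [0.1, -0.3, -1.3]
opening: 0.666
finger_force: 9.6
```

Request:
move_arm(plan=[0,0,-1,0,0,0,57,0,0,-1,0,0,0,57,0,0,0,0,0,0,57])

```text
time: 30.0
eef_pos: [0.5295, 0.2274, 0.1646]
tcp_rot: [0.986, 0.167, -0.0, -0.0]
contact_force: [-0.4, 0.9, -2.0]
opening: 0.668
finger_force: 9.6
```

Request:
move_arm(plan=[0,0,-1,0,0,0,57,0,0,-1,0,0,0,57,0,0,0,0,0,0,57])

```text
time: 30.3
eef_pos: [0.5302, 0.2276, 0.1639]
tcp_rot: [0.986, 0.167, 0.001, -0.0]
contact_force: [0.8, 0.1, 1.9]
opening: 0.667
finger_force: 11.3
```

Request:
move_arm(plan=[0,0,-0.7,0,0,0,57,0,0,-0.7,0,0,0,57,0,0,0,0,0,0,57])

```text
time: 30.6
eef_pos: [0.5309, 0.2275, 0.1635]
tcp_rot: [0.986, 0.167, 0.002, 0.0]
contact_force: [-0.4, -1.7, 6.6]
opening: 0.665
finger_force: 12.9
```

The crossbar is on the rim (contact at TCP z ≈ 0.164). I'll unload and open gently.

Request:
move_arm(plan=[0,0,1.5,0,0,0,57,0,0,0.6,0,0,0,58,0,0,0,0,0,0,59,0,0,-0.3,0,0,0,60,0,0,-0.3,0,0,0,61,0,0,0,0,0,0,63,0,0,0,0,0,0,67,0,0,0,0,0,0,75,0,0,0,0,0,0,85.4,0,0,0,0,0,0,85.4,0,0,0,0,0,0,85.4])

```text
time: 31.7
eef_pos: [0.5296, 0.2274, 0.163]
tcp_rot: [0.986, 0.167, 0.0, -0.0]
contact_force: [-0.1, -0.1, 1.1]
opening: 1.001
finger_force: 0.0
```

Request:
move_arm(plan=[0,0,0,0,0,0,85.4,0,0,5,0,0,0,85.4,0,0,15,0,0,0,85.4,0,0,25,0,0,0,85.4,0,0,35,0,0,0,85.4,0,0,40,0,0,0,85.4,0,0,40,0,0,0,85.4,0,0,10,0,0,0,85.4,0,0,0,0,0,0,85.4])

```text
time: 32.6
eef_pos: [0.5306, 0.2277, 0.3369]
tcp_rot: [0.986, 0.167, 0.003, -0.0]
contact_force: [-0.1, 0.9, 0.9]
opening: 1.001
finger_force: 0.0
```

```bash
python3 - <<'E'
from gap import *
import pickle
c=look("wrist"); t=look("top"); sc=look("scene"); pickle.dump((c,t,sc),open("c21.pkl","wb")); s=ctrl.get_state(); print(s["eef_pos"].round(4),s["contact_force"].round(1),s["opening"]*85.4)
hsv=cv2.cvtColor(c["color"],cv2.COLOR_RGB2HSV)
m=(((hsv[...,0]<6)|(hsv[...,0]>174))&(hsv[...,1]>150)&(hsv[...,2]>90)).astype(np.uint8)
k,l,st,ce=cv2.connectedComponentsWithStats(m)
for i in range(1,k):
    if st[i,4]>40: print(ce[i].round(1),st[i].tolist(),onz(c,*ce[i],.207).round(4))
c0=pickle.load(open("c0.pkl","rb"))
for n,a in(("top",t),("scene",sc)):
    d=cv2.absdiff(a["color"],c0[n]["color"]).max(2)>45; d=cv2.morphologyEx(d.astype(np.uint8),cv2.MORPH_OPEN,np.ones((2,2)))
    k,l,st,ce=cv2.connectedComponentsWithStats(d); print(n,[(ce[i].round().tolist(),st[i].tolist()) for i in range(1,k) if st[i,4]>8])
E
```

```text
[0.5287 0.2272 0.3308] [-0.3  0.4 -0.3] 85.5583893181005
[285.4 197.8] [280, 188, 11, 21, 208] [0.5185 0.2541 0.207 ]
[347.9 197.6] [343, 188, 11, 20, 188] [0.5366 0.2029 0.207 ]
[267.2 334.8] [252, 325, 32, 20, 356] [0.3758 0.2282 0.207 ]
top [([225.0, 265.0], [169, 144, 142, 256, 10098]), ([202.0, 160.0], [198, 157, 8, 6, 18]), ([209.0, 161.0], [205, 157, 8, 9, 21]), ([416.0, 182.0], [413, 178, 8, 10, 48]), ([432.0, 185.0], [429, 180, 7, 11, 49]), ([318.0, 195.0], [313, 190, 12, 10, 51]), ([236.0, 194.0], [235, 192, 2, 5, 10]), ([242.0, 194.0], [240, 192, 5, 5, 24]), ([240.0, 204.0], [238, 199, 4, 11, 29]), ([182.0, 217.0], [180, 210, 5, 15, 38]), ([208.0, 219.0], [202, 216, 15, 7, 61]), ([243.0, 246.0], [241, 237, 6, 19, 72]), ([37.0, 293.0], [15, 286, 52, 15, 450]), ([97.0, 362.0], [65, 297, 106, 103, 4713]), ([27.0, 328.0], [0, 303, 64, 61, 1833]), ([54.0, 366.0], [39, 339, 25, 61, 956]), ([17.0, 364.0], [0, 347, 39, 32, 306]), ([335.0, 367.0], [325, 365, 22, 7, 67]), ([365.0, 381.0], [362, 375, 6, 13, 46]), ([365.0, 396.0], [363, 392, 5, 8, 27])]
scene [([396.0, 46.0], [344, 0, 91, 85, 3861]), ([541.0, 25.0], [468, 0, 119, 68, 3700]), ([447.0, 45.0], [426, 5, 48, 77, 2280]), ([358.0, 32.0], [337, 11, 38, 53, 1177]), ([589.0, 19.0], [585, 16, 9, 6, 22]), ([591.0, 31.0], [585, 22, 13, 18, 134]), ([305.0, 59.0], [302, 54, 7, 11, 52]), ([540.0, 90.0], [517, 64, 43, 54, 743]), ([569.0, 72.0], [561, 68, 20, 10, 104]), ([441.0, 86.0], [436, 82, 10, 9, 47]), ([311.0, 90.0], [308, 87, 8, 7, 25]), ([424.0, 95.0], [412, 87, 26, 16, 218]), ([418.0, 123.0], [383, 89, 69, 69, 2211]), ([209.0, 219.0], [207, 215, 6, 8, 29]), ([225.0, 221.0], [221, 217, 8, 8, 35]), ([318.0, 226.0], [317, 223, 4, 7, 22]), ([327.0, 227.0], [325, 223, 5, 8, 27])]
```

The pliers are back within 1 mm of their start, and only the ring and spindle spots have changed. Handing in.

```bash
python3 -c "
from plant import order; print(order.sign_off())"
```

```text
the job is handed in; nothing more can be done
None
```

The job is handed in: the last camera view showed the ring closed in the spindle's groove over the pressed-down washer, the pliers are back upright in their holder, and a before/after image comparison showed nothing else moved; no verdict came back.

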